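# Trip test of the dust collector's cut-out, with the lever pinned afterwards

### The job

Do the trip test on the cut-out box of the dust collector: press the yellow test button fully down and let go so that the red lever drops, then lift the lever back up until it stays set against its stop, and lock it by pushing the blue-handled pin, from whichever side is free, through both eyes of the side plates until its collar meets the plate. Leave the brown bottle, the stone flake and the marker where they are.

Things in the scene. Friction and masses are not known exactly. Their poses are not given: they have to be found in the camera images.
- trip_unit: cut-out box, fixed to the bench, place and yaw vary. Origin at bench height under the lever's hinge; x to its back (away from the robot at yaw 0), y to its left, z up. Base plate x -25 to 97, y -45 to 45, 8 mm thick. Two aluminium side plates (cheeks) stand at y 30 to 36 and -36 to -30, x -24 to 22, up to z 120; the lever swings between them
- eye_left (a point): centre of the left cheek's eye on its outer face, at (-10, 36, 100) mm in trip_unit's frame, with its axes. Round hole of 17 mm diameter along y through the 6 mm cheek; the pin passes just in front of the set lever's arms and through the right eye too
- eye_right (a point): centre of the right cheek's eye on its outer face, at (-10, -36, 100) mm in trip_unit's frame, with its axes; same hole
- button_top (a point): top centre of the yellow test button (radius 14 mm) on the grey housing behind the lever (housing x 34 to 94, y -40 to 40, up to z 111 mm; black collar of radius 19 round the button up to z 118); at (68, 0, 129) mm in trip_unit's frame when out
- test_button (a joint): travel of the button in m: 0 out, 0.008 fully down (about 2.5 N, springs back); from about 0.005 on it throws the lever over, which then falls by itself
- reset_lever (a joint): angle of the lever in rad: 0 set (it leans 9 degrees back past upright against its stop and stays there by its weight), growing as it falls forward, to the unit's -x; 1.38 dropped (70 degrees forward of upright). Lifted past upright (below about 0.15) it leans back to 0 by itself
- lever_bar (a point): middle of the red round crossbar of the lever (diameter 14 mm, along y, 56 mm long, 38 mm free between the two arms), 92 mm from the hinge. At (14, 0, 141) mm in the frame of trip_unit when set, (-86, 0, 81) when dropped; turns with the lever
- lever_hinge (a point): hinge of the lever, axis along the unit's y, at (0, 0, 50) mm in the frame of trip_unit
- lock_pin: loose locking pin, 136 mm long, 80 g, lying on the bench in front of the unit, tip away from the robot. Blue grip 44 x 20 x 20 mm at one end; origin under the pin's middle, 46 mm from the middle of the grip; x axis along the rod to the tip; the pin's axis lies 10 mm above the origin
- pin_grip (a point): middle of the blue grip, on the pin's axis
- pin_neck (a point): where the rod leaves the collar (collar radius 10 mm), on the axis, 26 mm from pin_grip towards the tip
- pin_tip (a point): end of the steel rod (diameter 10 mm, 88 mm long, last 6 mm tapered), on the axis, 114 mm from pin_grip
- brown_bottle: loose brown bottle, diameter 52 mm, 125 mm high, standing close beside the unit, on its left or its right, in line with the eyes. Origin under its middle. A bystander
- stone_flake: loose flake of rock, 43 x 68 x 14 mm, lying beside the unit on the other side; origin under its middle. A bystander; the pin passes well above it
- marker: loose black marker, 128 mm long, diameter 14 mm, lying in front of the unit next to the pin; origin under its middle, its length along its y. A bystander

How it is judged:
By the outcome, as a careful person would: the job done as asked, in the order asked, and still so for the second after the job is handed in, with the robot touching nothing.
It also fails if it takes over 72 s, if anything falls off the work surface, if the arm or the gripper's body presses on something with over 40 N, if the wrist force passes 120 N, or if a joint passes its speed limit or range.

### The arm

A 6-joint arm with a two-finger parallel gripper is mounted at the origin on a cart in front of the work surface, level with it; the furniture and walls round the work are solid. World frame = base frame: x ahead of the robot, y to its left, z up, the work surface at z = 0. Lengths are in m, angles in rad, forces in N, time in s.
With the tool pointing down it reaches from about 0.375 to 0.9 m from the base axis. Payload 3.1 kg.
Tool frame: the origin (TCP) lies on the centre line of the jaws, within the pads' length; the fingertips stand robot.tip_reach ahead of it and the grasp point (between the pads) is the TCP (robot.tip_reach is the distance from the TCP to the fingertips, in m); z points along the fingers, y is the direction in which the jaws open and shut (so a half turn about z gives the same grasp; the last joint's range is limited). The gripper opens to 87 mm and grips with 3 to 60 N. Pads are 19 mm wide; open, the fingers measure 117 mm over their backs; the gripper's body (75 mm by 190 mm) begins 51 mm behind the grasp point.
Start: joints at [0.948, 0.527, 1.433, -0, 1.181, -0.178], TCP at [0.269, 0.564, 0.242] pointing down, gripper open.
Joint ranges: [-3.08, 3.08], [-0.75, 2.2], [0.22, 2.44], [-1.43, 4.57], [0, 2.65], [-2.85, 2.85]. Speed limits (rad/s): [2.79, 2.79, 3.14, 3.14, 3.14, 3.14].

### API

Orientations are given as a unit quaternion [x, y, z, w].
In Python, from rig import telemetry, viewer, robot gives the robot as it stands. The module is installed in compiled form; this text tells all that it offers.
- The arm moves only by the tool step_arm, never from a script. Its argument "targets" is a list of rows, each an object of numbers: "dx", "dy", "dz": the shift along the tool's x, y, z in m; "rx", "ry", "rz": the turn, a rotation vector about the tool's x, y, z in degrees. In form: [{"dx": .., "dy": .., "dz": .., "rx": .., "ry": .., "rz": ..}, ...]. A call has exactly 5 rows; each row is the pose to reach, as a shift and turn from the pose measured when the call began, along the tool's axes at that moment; what a row does not reach only later rows make up. A row lasts 1/8 s, in which the tool goes at most 62.5 mm and 10.7 degrees, less where a joint would pass 70% of its speed; a pose out of reach is approached as far as the arm can. A call with a gripper value outside its range is refused whole. "gripper" is the opening, from 0 (shut) to 1 (fully open), set as the call begins (left out, the last holds). The fingers move at their own pace and stop on an object; "force" is the grip in N (left out, the last holds). Time passes only in rows, so rows that repeat a pose let the fingers close, or fill a call up. It gives the time, the measured TCP pose, the force and the opening at its end, in the units of the state.
- telemetry.get_obs(): the state, without advancing time (a new reading comes with each control period).
- viewer.camera(name): name is "scene" or "side" or "wrist"; returns a dict with "img" (384x512x3 uint8, blue, green, red), "depth" (384x512 float32, m along the optical axis (not along the pixel's ray), 0 where there is no reading), "K" (3x3 intrinsics, pixels), "R" (3x3) and "t" (3): a world point X has camera coordinates R X + t. Camera axes: x right, y down, z forward; pixel columns grow to the right and rows downward; lengths in m; the calibration is good to about 2 mm. The wrist camera is an equidistant fisheye: a pixel r from the principal point sees the ray r / f radians off the axis. A picture is of the moment at which its call begins.
- robot.hand_in(): hands the job in, once; it reports no verdict.
The state is a dict: "time": time; "q": joint angles; "joint_velocities": joint speeds; "joint_torque": joint torques, N m; "position": TCP position; "tool_rot": TCP orientation; "ft_force": force on the tool from outside, world axes, zero at the start; "moment": the same for the moment, N m; "grip_width": finger opening in m.
Only numpy, scipy, OpenCV 4.12 (cv2) and the standard library are available. Lean on these libraries where they do the work, as an engineer would, in place of code of your own. Each camera call takes 0.05 s, during which the arm holds its last target.

## Working session

There is one attempt and no reset: what is moved stays moved. The work goes in short steps, Python scripts to look and compute and a tool call to move; the robot and the scene stay as the last step left them, time stands still between calls to the robot, and variables do not carry over. Pictures are saved under pics/ and viewed, and the job is handed in when it is done.

Besides the shell and the picture viewer there is one more tool, called after ">>>" in YAML: its name, and indented under it one key for each argument. step_arm: Moves the arm, as the interface text tells. Its arguments: {"type":"object","properties":{"targets":{"type":"array"},"gripper":{"type":"number"},"force":{"type":"number"}},"required":["targets"]}

```bash
mkdir -p pics; ls; cat > h.py <<'E'
import numpy as np,cv2
from rig import telemetry,viewer,robot
from scipy.spatial.transform import Rotation as Ro
def snap(n,f):
    c=viewer.camera(n); cv2.imwrite('pics/'+f,c['img']); np.savez('pics/'+f[:-4],**c); return c
def pts(c):
    d=c['depth'];K=c['K'];v,u=np.mgrid[:d.shape[0],:d.shape[1]]
    X=np.stack([(u-K[0,2])/K[0,0]*d,(v-K[1,2])/K[1,1]*d,d],-1)
    return (X-c['t'])@c['R']   # R^T (X-t)
E
python3 - <<'E'
from h import *
o=telemetry.get_obs();print(o);print(robot.tip_reach)
for n in('scene','side'):
    c=snap(n,n+'0.png');print(n,c['K'],c['R'],c['t'])
E
```

```text
pics
{'time': 0.0, 'q': array([ 9.47507174e-01,  5.28460002e-01,  1.43388413e+00, -1.47757481e-05,
        1.18139336e+00, -1.78494094e-01]), 'joint_velocities': array([-2.55736622e-05, -1.76668052e-03,  8.66055925e-04, -1.58148703e-03,
       -1.16539017e-03,  2.05573833e-04]), 'joint_torque': array([-1.08033979e-03, -4.40043175e+01, -1.76589578e+01,  6.33393601e-02,
        5.81344077e-02, -1.65278061e-04]), 'position': array([0.26848899, 0.56363566, 0.24058116]), 'tool_rot': array([ 2.20565867e-01,  9.75371492e-01, -9.90058501e-04, -4.12210880e-04]), 'ft_force': array([-0.5244334 ,  0.13750791, -0.63506842]), 'moment': array([0.01871388, 0.02067126, 0.03438944]), 'grip_width': 0.08727446044830417}
0.019
scene [[374.96172959   0.         259.21179153]
 [  0.         374.96172959 192.4359656 ]
 [  0.           0.           1.        ]] [[-0.46329011 -0.88620604 -0.00106121]
 [-0.78133506  0.40903022 -0.47139134]
 [ 0.41818392 -0.21756179 -0.88192351]] [0.34278178 0.47904186 0.72577551]
side [[411.33341991   0.         254.52846363]
 [  0.         411.33341991 196.91821123]
 [  0.           0.           1.        ]] [[-0.97674874 -0.21435699 -0.00360264]
 [-0.11995847  0.56038132 -0.81950152]
 [ 0.17768473 -0.80001491 -0.57306568]] [0.57109607 0.11117311 0.85687614]
```

View pics/scene0.png

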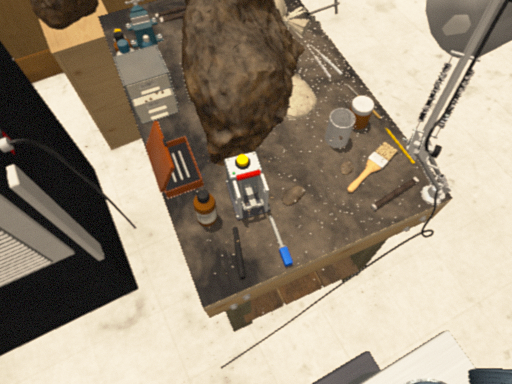

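View pics/side0.png

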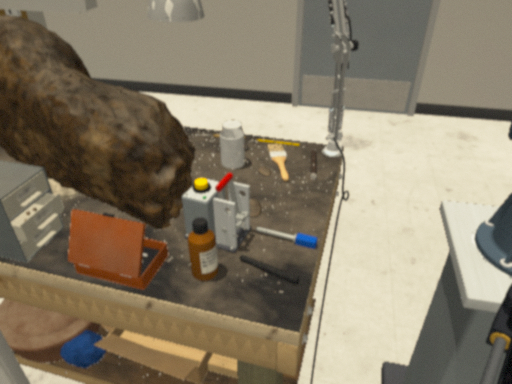

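The scene picture shows the unit around (247,185), the yellow button at (243,160) and the red bar at (247,174). The bottle at (205,207) is on the unit's left. The flake at (293,195) is on its right, with the pin at (280,243) and the marker at (239,253). The right side is therefore free. A large boulder stands close behind the unit.

```bash
cat > m.py <<'E'
from h import *
def masks(im):
    h=cv2.cvtColor(im,cv2.COLOR_BGR2HSV)
    return dict(yellow=cv2.inRange(h,(24,180,120),(34,255,255)),red=cv2.inRange(h,(0,200,130),(5,255,255))|cv2.inRange(h,(174,200,130),(180,255,255)),blue=cv2.inRange(h,(100,170,90),(125,255,255)))
if __name__=='__main__':
  for n in('scene','side'):
    z=np.load(f'pics/{n}0.npz');c={k:z[k] for k in z.files};P=pts(c)
    print(n,(c['depth']>0).mean())
    for k,m in masks(c['img']).items():
        nn,l,s,ce=cv2.connectedComponentsWithStats(m)
        for i in range(1,nn):
            if s[i,4]>15:
                q=P[(l==i)&(c['depth']>0)]
                print(k,s[i],ce[i].round(1),np.median(q,0).round(4) if len(q) else None, q.min(0).round(3) if len(q) else '',q.max(0).round(3) if len(q) else '')
  # rock: points above z .14 within area
    a=(c['depth']>0)&(P[...,2]>.13)&(P[...,0]>.3)&(P[...,0]<1)&(abs(P[...,1])<.5)
    q=P[a]
    print('high',[(round(x,2),q[(q[:,0]>x)&(q[:,0]<x+.05)].min(0).round(2),q[(q[:,0]>x)&(q[:,0]<x+.05)].max(0).round(2)) for x in np.arange(.3,1,.05) if ((q[:,0]>x)&(q[:,0]<x+.05)).any()])
    im=c['img'];cv2.imwrite(f'pics/{n}0z.png',cv2.resize(im[140:290,170:330] if n=='scene' else im[160:300,170:330],None,fx=4.5,fy=4,interpolation=cv2.INTER_CUBIC))
E
python3 m.py
```

```text
scene 0.9958648681640625
yellow [237 154  11  11  85] [241.8 159. ] [0.6775 0.078  0.1275] [0.665 0.067 0.124] [0.691 0.09  0.13 ]
red [237 170  23  10 105] [248.  174.8] [0.6233 0.0893 0.1448] [0.614 0.062 0.139] [0.632 0.115 0.15 ]
blue [280 247  12  19 135] [285.6 256.2] [0.452  0.0803 0.0181] [0.433 0.069 0.007] [0.474 0.091 0.022]
high [(np.float64(0.35), array([ 0.4 , -0.15,  0.35]), array([ 0.4 , -0.15,  0.36])), (np.float64(0.4), array([ 0.4 , -0.3 ,  0.13]), array([ 0.45, -0.1 ,  0.49])), (np.float64(0.45), array([ 0.45, -0.31,  0.37]), array([ 0.5 , -0.13,  0.57])), (np.float64(0.5), array([ 0.5 , -0.29,  0.42]), array([ 0.55, -0.22,  0.53])), (np.float64(0.55), array([ 0.55, -0.23,  0.45]), array([ 0.6 , -0.22,  0.51])), (np.float64(0.6), array([0.61, 0.06, 0.13]), array([0.64, 0.12, 0.15])), (np.float64(0.7), array([ 0.72, -0.06,  0.13]), array([0.75, 0.11, 0.19])), (np.float64(0.75), array([ 0.75, -0.12,  0.13]), array([0.8 , 0.23, 0.24])), (np.float64(0.8), array([ 0.8 , -0.15,  0.13]), array([0.85, 0.23, 0.27])), (np.float64(0.85), array([ 0.85, -0.18,  0.13]), array([
[... 774 characters left out ...]
.11,  0.44])), (np.float64(0.45), array([ 0.45, -0.17,  0.34]), array([ 0.47, -0.12,  0.44])), (np.float64(0.6), array([0.62, 0.06, 0.13]), array([0.64, 0.12, 0.15])), (np.float64(0.65), array([0.67, 0.07, 0.13]), array([0.69, 0.09, 0.13])), (np.float64(0.7), array([ 0.72, -0.06,  0.13]), array([0.75, 0.24, 0.19])), (np.float64(0.75), array([ 0.75, -0.1 ,  0.13]), array([0.8 , 0.23, 0.24])), (np.float64(0.8), array([ 0.8 , -0.1 ,  0.13]), array([0.85, 0.23, 0.27])), (np.float64(0.85), array([ 0.85, -0.07,  0.13]), array([0.9 , 0.23, 0.29])), (np.float64(0.9), array([ 0.9 , -0.05,  0.13]), array([0.95, 0.12, 0.31])), (np.float64(0.95), array([ 0.95, -0.05,  0.13]), array([1.  , 0.25, 0.31]))]
```

View pics/scene0z.png

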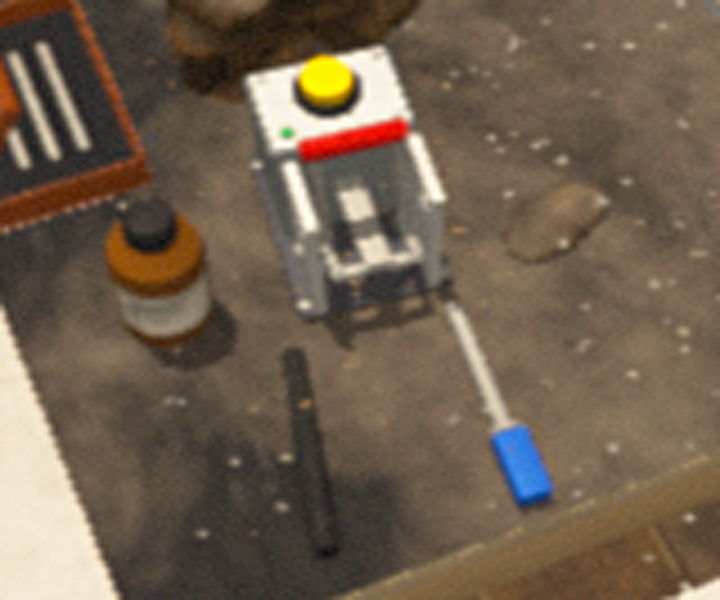

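View pics/side0z.png

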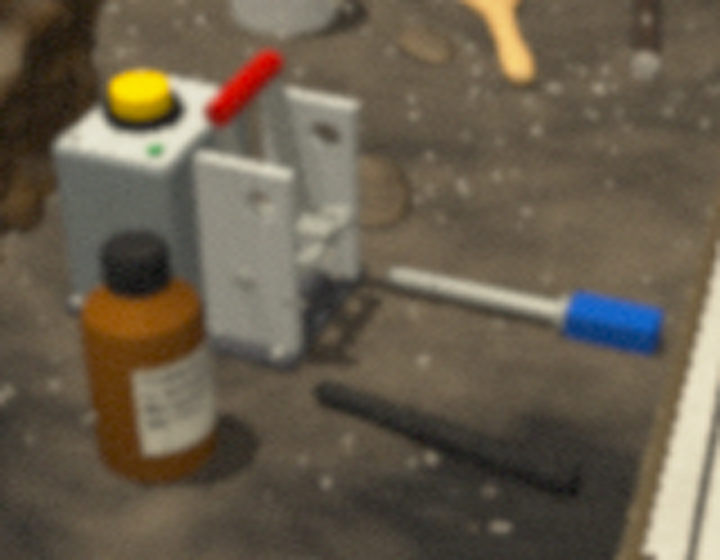

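```bash
cat > m2.py <<'E'
from m import *
def ray(c,uv,z):
    K=c['K'];d=np.array([(uv[0]-K[0,2])/K[0,0],(uv[1]-K[1,2])/K[1,1],1]);d=c['R'].T@d;o=-c['R'].T@c['t'];return o+d*(z-o[2])/d[2]
def load(f):
    z=np.load(f);return {k:z[k] for k in z.files}
if __name__=='__main__':
  for n in('scene','side'):
    c=load(f'pics/{n}0.npz');P=pts(c);V=c['depth']>0
    ms=masks(c['img'])
    # button top by ray (blob incl. some side): depth pts near z .129
    q=P[V&(ms['yellow']>0)];q=q[q[:,2]>.125];r=cv2.minEnclosingCircle((q[:,:2]*1000).astype(np.float32));print('button',r)
    q=P[V&(ms['red']>0)]; t=q[q[:,2]>.144]
    for s in(q,t):
        d=s[:,:2]-s[:,:2].mean(0);vv=np.linalg.svd(d,full_matrices=False)[2][0];print('bar',s[:,:2].mean(0),np.degrees(np.arctan2(vv[0],-vv[1]))%180, cv2.minAreaRect((s[:,:2]*1000).astype(np.float32)))
    # housing top
    a=V&(abs(P[...,2]-.111)<.004)&(np.hypot(P[...,0]-.678,P[...,1]-.083)<.075)
    q=P[a];print('housing',len(q),cv2.minAreaRect((q[:,:2]*1000).astype(np.float32)))
    a=V&(abs(P[...,2]-.120)<.004)&(np.hypot(P[...,0]-.61,P[...,1]-.09)<.06);q=P[a];print('cheektops',q[:40].round(3).tolist()[:0],cv2.minAreaRect((q[:,:2]*1000).astype(np.float32)) if len(q)>4 else '')
    k=(ms['blue']>0);nn,l,s,ce=cv2.connectedComponentsWithStats(k.astype(np.uint8))
    i=[i for i in range(1,nn) if s[i,4]>50 and s[i,0]>250][0]
    q=P[V&(l==i)];q=q[q[:,2]>.0165];print('grip',q.mean(0),cv2.minAreaRect((q[:,:2]*1000).astype(np.float32)))
    g=q.mean(0)
    a=V&(P[...,2]>.007)&(P[...,2]<.025)&(np.hypot(P[...,0]-.5,P[...,1]-.08)<.09)&(P[...,0]<.59)
    q=P[a]; np.save(f'pics/{n}low.npy',q)
    lab=cv2.partition if 0 else None
    for nm,b in(('obj',a),):
        nn,l,s,ce=cv2.connectedComponentsWithStats(b.astype(np.uint8))
        for i in range(1,nn):
            if s[i,4]>10: print(s[i],ce[i],P[l==i].mean(0).round(3),cv2.minAreaRect((P[l==i][:,:2]*1000).astype(np.float32)))
E
python3 m2.py
```

```text
button ((678.260498046875, 77.99068450927734), 13.809110641479492)
bar [0.62310917 0.08915474] 169.9149597035287 ((623.7047119140625, 88.87432861328125), (52.805419921875, 10.533722877502441), 78.6165542602539)
bar [0.62393286 0.08877828] 169.14626602303966 ((623.7404174804688, 89.05176544189453), (51.49195861816406, 10.533722877502441), 78.61654663085938)
housing 476 ((677.2275390625, 79.29066467285156), (83.76264953613281, 131.98963928222656), 85.20895385742188)
cheektops [] ((627.6380615234375, 86.73843383789062), (72.26074981689453, 82.60974884033203), 78.34150695800781)
grip [0.45320588 0.07976032 0.0186083 ] ((453.3450012207031, 79.31961059570312), (17.169034957885742, 41.84626388549805), 81.33619689941406)
[265 207   6   5  16] [266.75  208.875] [0.583 0.06  0.014] ((583.51611328125, 58.016876220703125), (15.05289363861084, 6.051836967468262), 85.97801208496094)
[269 215  24  51 309] [281.35275081 244.63754045] [0.484 0.074 0.015] ((499.46343994140625, 70.72821044921875), (20.458593368530273, 135.9312744140625), 80.5899658203125)
[239 240   3  14  18] [239.83333333 246.3333333
[... 485 characters left out ...]
using 500 ((676.9927978515625, 80.1914291381836), (83.41598510742188, 134.47637939453125), 86.1141586303711)
cheektops [] ((629.3319702148438, 87.00636291503906), (76.16361236572266, 79.46598052978516), 79.38302612304688)
grip [0.45626716 0.0823888  0.01967842] ((455.7215881347656, 81.51753234863281), (17.18803596496582, 39.892181396484375), 81.99065399169922)
[244 221   7  16  33] [247.24242424 227.81818182] [0.586 0.067 0.013] ((587.37158203125, 70.22075653076172), (35.97306823730469, 4.472382545471191), 79.27545928955078)
[256 227  61  21 407] [292.35380835 236.31695332] [0.486 0.077 0.015] ((502.213623046875, 72.59355163574219), (21.52273178100586, 135.63258361816406), 81.64645385742188)
```

```bash
python3 - <<'E'
from m2 import *
Q=[]
for n in('scene','side'):
    c=load(f'pics/{n}0.npz');P=pts(c);Q.append(P[c['depth']>0])
q=np.concatenate(Q)
a=(q[:,0]>.3)&(q[:,0]<.68)&(q[:,1]<.02)&(q[:,1]>-.45)&(q[:,2]>.02)
s=q[a]
for y in np.arange(-.45,.02,.03):
    b=s[(s[:,1]>=y)&(s[:,1]<y+.03)]
    for z0,z1 in((.02,.15),(.15,.3),(.3,.45),(.45,.9)):
        e=b[(b[:,2]>z0)&(b[:,2]<z1)]
        if len(e): print(round(y,2),z0,len(e),'x',e[:,0].min().round(3),e[:,0].max().round(3),'z',e[:,2].min().round(3),e[:,2].max().round(3))
# rock nearest to button
r=q[(q[:,0]>.69)&(q[:,0]<.85)&(q[:,1]>-.1)&(q[:,1]<.25)&(q[:,2]>.04)]
for x in np.arange(.70,.82,.02):
    e=r[(r[:,0]>=x)&(r[:,0]<x+.02)]; 
    e=e[~((np.hypot(e[:,0]-.678,e[:,1]-.08)<.06)&(e[:,2]<.125))]
    if len(e): print('rock',x.round(2),e[:,2].max().round(3),e[e[:,2].argmax()].round(3), [ (e[(e[:,1]>y)&(e[:,1]<y+.05)][:,2].max().round(3) if ((e[:,1]>y)&(e[:,1]<y+.05)).any() else None) for y in np.arange(-.1,.25,.05)])
c=snap('wrist','w0.png')
E
```

```text
-0.39 0.02 5 x 0.405 0.435 z 0.035 0.056
-0.36 0.02 359 x 0.399 0.452 z 0.02 0.086
-0.33 0.02 202 x 0.403 0.449 z 0.021 0.139
-0.33 0.45 8 x 0.476 0.483 z 0.451 0.467
-0.3 0.02 216 x 0.408 0.657 z 0.046 0.15
-0.3 0.15 85 x 0.408 0.438 z 0.151 0.181
-0.3 0.3 56 x 0.484 0.5 z 0.417 0.45
-0.3 0.45 209 x 0.474 0.487 z 0.45 0.502
-0.27 0.02 64 x 0.417 0.68 z 0.023 0.149
-0.27 0.15 194 x 0.409 0.449 z 0.15 0.227
-0.27 0.3 69 x 0.489 0.522 z 0.423 0.45
-0.27 0.45 689 x 0.475 0.513 z 0.45 0.537
-0.24 0.02 214 x 0.498 0.671 z 0.02 0.091
-0.24 0.15 248 x 0.411 0.445 z 0.182 0.261
-0.24 0.3 167 x 0.513 0.551 z 0.429 0.45
-0.24 0.45 2179 x 0.467 0.595 z 0.45 0.566
-0.21 0.02 296 x 0.497 0.68 z 0.02 0.093
-0.21 0.15 190 x 0.416 0.445 z 0.227 0.299
-0.21 0.3 11 x 0.435 0.442 z 0.3 0.449
-0.21 0.45 1058 x 0.437 0.49 z 0.451 0.567
-0.18 0.02 30 x 0.468 0.679 z 0.047 0.065
-0.18 0.15 67 x 0.418 0.429 z 0.268 0.299
-0.18 0.3 1237 x 0.397 0.473 z 0.301 0.45
-0.18 0.45 589 x 0.437 0.483 z 0.45 0.518
-0.15 0.02 28 x 0.46 0.673 z 0.045 0.052
-0.15 0.3 1620 x 0.399 0.465 z 0.304 0.436
-0.12 0.02 42 x 0.464
[... 388 characters left out ...]
float64(0.178), np.float64(0.181), np.float64(0.14), None, np.float64(0.131)]
rock 0.74 0.202 [0.759 0.052 0.202] [np.float64(0.148), np.float64(0.176), np.float64(0.2), np.float64(0.202), np.float64(0.147), None, np.float64(0.132)]
rock 0.76 0.228 [0.779 0.038 0.228] [np.float64(0.195), np.float64(0.216), np.float64(0.228), np.float64(0.224), np.float64(0.191), None, np.float64(0.132)]
rock 0.78 0.243 [0.8   0.023 0.243] [np.float64(0.22), np.float64(0.239), np.float64(0.243), np.float64(0.242), np.float64(0.208), None, np.float64(0.134)]
rock 0.8 0.254 [0.818 0.032 0.254] [np.float64(0.24), np.float64(0.253), np.float64(0.254), np.float64(0.252), np.float64(0.221), None, np.float64(0.136)]
```

View pics/w0.png

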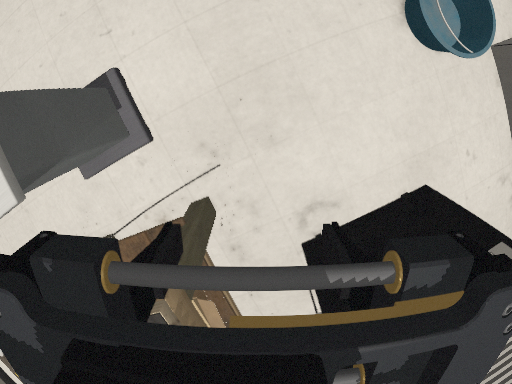

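```bash
cat > plan.py <<'E'
from h import *
import sys
O=np.array([.6117,.0918]);YAW=-11.2
def U(x,y,z):
    a=np.radians(YAW);return np.array([O[0]+np.cos(a)*x-np.sin(a)*y,O[1]+np.sin(a)*x+np.cos(a)*y,z])
def down(yang,tilt=0,axis='y'):
    a=np.radians(yang);y=np.array([np.cos(a),np.sin(a),0]);z=np.array([0,0,-1.]);x=np.cross(y,z)
    R=Ro.from_matrix(np.stack([x,y,z],1))
    return R*Ro.from_euler(axis,tilt,degrees=True)
def rows(wps,n=5):
    """wps: list of (pos,Ro) ; prints each relative to now"""
    o=telemetry.get_obs();R0=Ro.from_quat(o['tool_rot']);p0=o['position']
    print('t',round(o['time'],2),'pos',p0.round(4),'yang',np.degrees(np.arctan2(*R0.as_matrix()[[1,0],1])).round(2),'axis',R0.as_matrix()[:,2].round(3),'F',o['ft_force'].round(1),'w',round(o['grip_width'],4),'q',o['q'].round(2))
    for p,R in wps:
        d=R0.inv().apply(np.array(p)-p0)*1000;r=(R0.inv()*R).as_rotvec(degrees=True)
        print('  d(mm)',d.round(1),'r',r.round(2))
E
python3 - <<'E'
from plan import *
B=U(.068,0,0);print(B)
R=down(79)
a=telemetry.get_obs()['position']
for N in(10,):
    rows([((1-s)*a+s*np.array([B[0],B[1],.25]),R) for s in (.5,1)])
print(U(-.086,0,.081),U(.014,0,.141),U(-.01,-.036,.1),U(-.01,-.155,.1))
E
```

```text
[0.67840495 0.07859206 0.        ]
t 0.15 pos [0.2686 0.5638 0.2408] yang 64.51 axis [-0.001 -0.001 -1.   ] F [0.5 0.3 0.7] w 0.087 q [ 0.95  0.53  1.43  0.    1.18 -0.18]
  d(mm) [-289.3 -130.8   -4.5] r [ -0.09  -0.03 -14.49]
  d(mm) [-578.7 -261.6   -9. ] r [ -0.09  -0.03 -14.49]
[0.52733786 0.10850415 0.081     ] [0.62543337 0.08908072 0.141     ] [0.59489801 0.05842796 0.1       ] [ 0.57178412 -0.05830571  0.1       ]
```

>>> step_arm:
  targets:
    - {"dx":-0.05,"dy":-0.0225,"rz":-3}
    - {"dx":-0.1,"dy":-0.045,"rz":-6}
    - {"dx":-0.15,"dy":-0.0675,"rz":-9}
    - {"dx":-0.2,"dy":-0.09,"rz":-12}
    - {"dx":-0.25,"dy":-0.1125,"rz":-14.5}
  gripper: 0
  force: 20

```text
invalid input
```

```bash
python3 - <<'E'
from plan import *
B=U(.068,0,0);R=down(79)
rows([([B[0],B[1],.25],R)])
E
```

```text
t 0.15 pos [0.2686 0.5638 0.2408] yang 64.51 axis [-0.001 -0.001 -1.   ] F [0.5 0.3 0.7] w 0.087 q [ 0.95  0.53  1.43  0.    1.18 -0.18]
  d(mm) [-578.7 -261.6   -9. ] r [ -0.09  -0.03 -14.49]
```

Every key seems to be needed in each row.

>>> step_arm:
  targets:
    - {"dx":-0.05,"dy":-0.0225,"dz":0,"rx":0,"ry":0,"rz":-3}
    - {"dx":-0.1,"dy":-0.045,"dz":0,"rx":0,"ry":0,"rz":-6}
    - {"dx":-0.15,"dy":-0.0675,"dz":0,"rx":0,"ry":0,"rz":-9}
    - {"dx":-0.2,"dy":-0.09,"dz":0,"rx":0,"ry":0,"rz":-12}
    - {"dx":-0.25,"dy":-0.1125,"dz":0,"rx":0,"ry":0,"rz":-14.5}
  gripper: 0
  force: 20

```text
time: 0.78
position: [0.4467, 0.3532, 0.2407]
tool_rot: [0.095, 0.995, -0.001, -0.001]
ft_force: [-0.3, 0.6, 0.1]
grip_width: 0.0446
```

```bash
python3 - <<'E'
from plan import *
B=U(.068,0,0);R=down(79)
rows([([B[0],B[1],.25],R)])
E
```

```text
t 0.78 pos [0.4467 0.3532 0.2407] yang 79.11 axis [-0.001 -0.001 -1.   ] F [-0.3  0.6  0.1] w 0.0446 q [ 0.47  0.45  1.57 -0.    1.12 -0.91]
  d(mm) [-279.4 -225.9   -9.1] r [-0.09 -0.05  0.11]
```

>>> step_arm:
  targets:
    - {"dx":-0.05,"dy":-0.04,"dz":-0.009,"rx":0,"ry":0,"rz":0}
    - {"dx":-0.1,"dy":-0.08,"dz":-0.009,"rx":0,"ry":0,"rz":0}
    - {"dx":-0.15,"dy":-0.12,"dz":-0.009,"rx":0,"ry":0,"rz":0}
    - {"dx":-0.2,"dy":-0.16,"dz":-0.009,"rx":0,"ry":0,"rz":0}
    - {"dx":-0.25,"dy":-0.2,"dz":-0.009,"rx":0,"ry":0,"rz":0}

```text
time: 1.4
position: [0.6489, 0.1153, 0.2495]
tool_rot: [0.095, 0.995, -0.001, -0.001]
ft_force: [1.3, 0.2, 0.4]
grip_width: 0.0015
```

```bash
python3 - <<'E'
from plan import *
B=U(.068,0,0);R=down(79)
rows([([B[0],B[1],.19],R)])
E
```

```text
t 1.4 pos [0.6489 0.1153 0.2495] yang 79.09 axis [-0.002 -0.001 -1.   ] F [1.3 0.2 0.4] w 0.0015 q [ 0.01  0.57  1.33 -0.    1.24 -1.37]
  d(mm) [-36.  -30.4  59.5] r [-0.08 -0.08  0.09]
```

>>> step_arm:
  targets:
    - {"dx":-0.03,"dy":-0.025,"dz":0.0,"rx":0,"ry":0,"rz":0}
    - {"dx":-0.036,"dy":-0.0304,"dz":0.02,"rx":0,"ry":0,"rz":0}
    - {"dx":-0.036,"dy":-0.0304,"dz":0.05,"rx":0,"ry":0,"rz":0}
    - {"dx":-0.036,"dy":-0.0304,"dz":0.075,"rx":0,"ry":0,"rz":0}
    - {"dx":-0.036,"dy":-0.0304,"dz":0.075,"rx":0,"ry":0,"rz":0}

```text
time: 2.02
position: [0.675, 0.08, 0.1708]
tool_rot: [0.094, 0.996, -0.001, -0.005]
ft_force: [0.2, -0.4, 0.1]
grip_width: 0.0004
```

```bash
python3 - <<'E'
from plan import *
c=snap('scene','s1.png');d=snap('side','d1.png')
rows([(U(.068,0,.14),down(79))])
cv2.imwrite('pics/sd1.png',np.vstack([cv2.resize(c['img'],(400,300)),cv2.resize(d['img'],(400,300))]))
E
```

```text
t 2.12 pos [0.6778 0.0796 0.1742] yang 79.15 axis [-0.003 -0.001 -1.   ] F [ 1.   0.1 -0.4] w 0.0009 q [-0.05  0.68  1.34 -0.    1.13 -1.43]
  d(mm) [-0.9 -0.9 34.2] r [-0.08 -0.16  0.15]
```

View pics/s1.png

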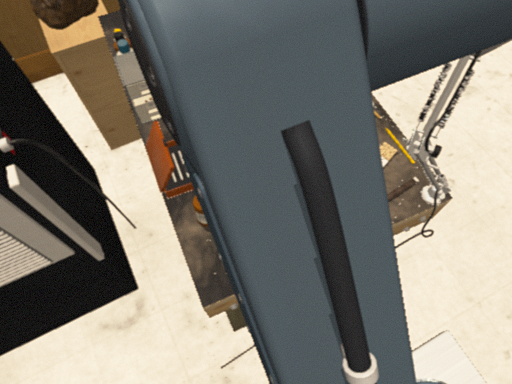

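View pics/d1.png

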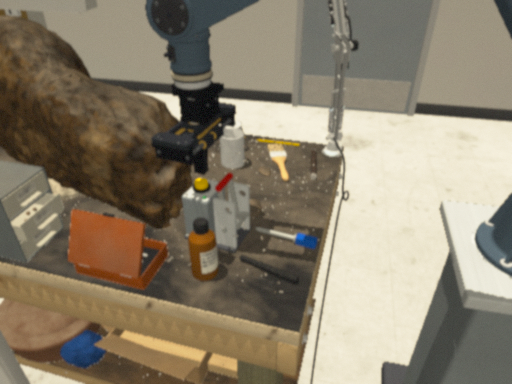

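The side view shows the shut fingers at (202,165), above the yellow button at (202,184), with the body clear of the rock. Now I press and release.

>>> step_arm:
  targets:
    - {"dx":-0.001,"dy":-0.001,"dz":0.02,"rx":0,"ry":0,"rz":0}
    - {"dx":-0.001,"dy":-0.001,"dz":0.028,"rx":0,"ry":0,"rz":0}
    - {"dx":-0.001,"dy":-0.001,"dz":0.035,"rx":0,"ry":0,"rz":0}
    - {"dx":-0.001,"dy":-0.001,"dz":0.036,"rx":0,"ry":0,"rz":0}
    - {"dx":-0.001,"dy":-0.001,"dz":0.036,"rx":0,"ry":0,"rz":0}

```text
time: 2.75
position: [0.678, 0.0787, 0.1402]
tool_rot: [0.094, 0.996, -0.0, -0.002]
ft_force: [-4.3, 1.2, 9.2]
grip_width: 0.0007
```

```bash
python3 - <<'E'
from plan import *
rows([])
d=snap('side','d2.png')
cv2.imwrite('pics/d2z.png',cv2.resize(d['img'][120:290,140:330],None,fx=4,fy=3.5))
E
```

```text
t 2.75 pos [0.678  0.0787 0.1402] yang 79.16 axis [-0.003 -0.001 -1.   ] F [-4.3  1.2  9.2] w 0.0007 q [-0.05  0.72  1.36 -0.    1.07 -1.43]
```

View pics/d2z.png

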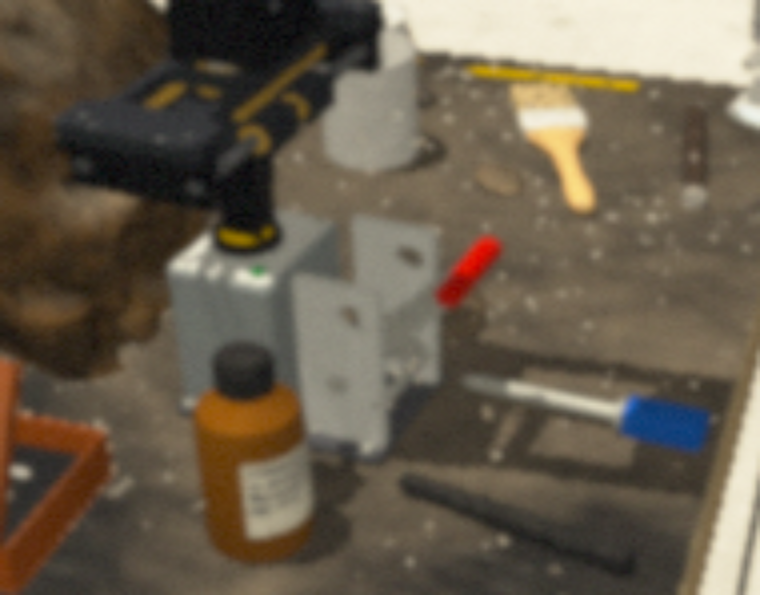

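The lever has dropped: its red bar is at (468,270) in the zoom, and 9 N shows the button was fully down. I let go, raise and move over the lever.

>>> step_arm:
  targets:
    - {"dx":0,"dy":0,"dz":-0.03,"rx":0,"ry":0,"rz":0}
    - {"dx":0,"dy":0,"dz":-0.07,"rx":0,"ry":0,"rz":0}
    - {"dx":0.04,"dy":0,"dz":-0.08,"rx":0,"ry":0,"rz":10}
    - {"dx":0.09,"dy":0,"dz":-0.08,"rx":0,"ry":0,"rz":20}
    - {"dx":0.135,"dy":0,"dz":-0.08,"rx":0,"ry":0,"rz":30}
  gripper: 0.4

```text
time: 3.42
position: [0.5441, 0.1043, 0.2207]
tool_rot: [0.352, 0.936, -0.001, -0.001]
ft_force: [-0.7, -0.1, -0.1]
grip_width: 0.0338
```

```bash
python3 - <<'E'
from plan import *
rows([(U(-.086,0,.18),down(-11.2))])
c=snap('side','d3.png')
E
```

```text
t 3.42 pos [0.5441 0.1043 0.2207] yang 48.81 axis [-0.003 -0.001 -1.   ] F [-0.7 -0.1 -0.1] w 0.0338 q [-0.01  0.46  1.63 -0.    1.05 -0.86]
  d(mm) [15.3 -7.8 40.8] r [-1.800e-01 -3.000e-02  6.001e+01]
```

View pics/d3.png

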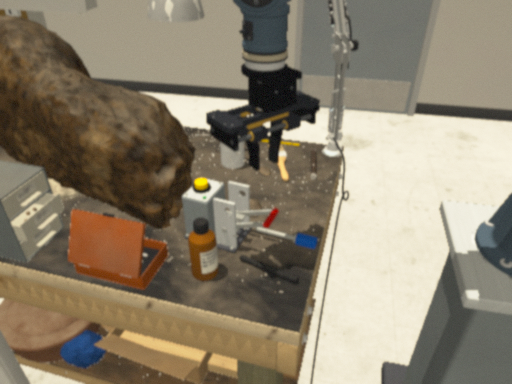

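>>> step_arm:
  targets:
    - {"dx":0.005,"dy":-0.003,"dz":0,"rx":0,"ry":0,"rz":10}
    - {"dx":0.01,"dy":-0.006,"dz":0,"rx":0,"ry":0,"rz":20}
    - {"dx":0.0153,"dy":-0.0078,"dz":0,"rx":0,"ry":0,"rz":30}
    - {"dx":0.0153,"dy":-0.0078,"dz":0,"rx":0,"ry":0,"rz":40}
    - {"dx":0.0153,"dy":-0.0078,"dz":0.01,"rx":0,"ry":0,"rz":50}

```text
time: 4.1
position: [0.5199, 0.11, 0.2105]
tool_rot: [0.717, 0.697, -0.004, -0.004]
ft_force: [-0.4, 0.5, -0.1]
grip_width: 0.0344
```

```bash
python3 - <<'E'
from plan import *
from m2 import *
c=load('pics/d3.npz');P=pts(c);m=masks(c['img'])['red'];nn,l,s,ce=cv2.connectedComponentsWithStats(m)
for i in range(1,nn):
    if s[i,4]>15:
        q=P[l==i];print(s[i],np.median(q,0),cv2.minAreaRect((q[:,:2]*1000).astype(np.float32)))
print(U(-.086,0,.081))
rows([(U(-.086,0,.18),down(-11.2)),(U(-.086,0,.088),down(-11.2))])
E
```

```text
[264 209  14  18  76] [0.52754078 0.11392406 0.0871145 ] ((527.7821655273438, 109.47913360595703), (51.28432846069336, 8.903133392333984), 78.10628509521484)
[0.52733786 0.10850415 0.081     ]
t 4.1 pos [0.5199 0.11   0.2105] yang -1.63 axis [-0.013  0.    -1.   ] F [-0.4  0.5 -0.1] w 0.0344 q [-0.    0.45  1.69  0.    1.01  0.03]
  d(mm) [-1.3  7.8 30.4] r [-0.72  0.07  9.57]
  d(mm) [ -1.2   9.  122.4] r [-0.72  0.07  9.57]
```

>>> step_arm:
  targets:
    - {"dx":-0.0013,"dy":0.0078,"dz":0,"rx":-0.7,"ry":0,"rz":9.6}
    - {"dx":-0.0013,"dy":0.0078,"dz":0.03,"rx":-0.7,"ry":0,"rz":9.6}
    - {"dx":-0.0013,"dy":0.008,"dz":0.06,"rx":-0.7,"ry":0,"rz":9.6}
    - {"dx":-0.0013,"dy":0.0085,"dz":0.09,"rx":-0.7,"ry":0,"rz":9.6}
    - {"dx":-0.0013,"dy":0.009,"dz":0.12,"rx":-0.7,"ry":0,"rz":9.6}

```text
time: 4.72
position: [0.528, 0.1083, 0.0894]
tool_rot: [0.773, 0.635, -0.0, 0.001]
ft_force: [-0.1, -1.3, -0.2]
grip_width: 0.0354
```

```bash
python3 - <<'E'
from plan import *
d=snap('side','d4.png')
cv2.imwrite('pics/d4z.png',cv2.resize(d['img'][120:290,140:330],None,fx=4,fy=3.5))
R=down(-11.2)
w=[]
for th in [1.38,1.2,1.0,.8,.6,.4,.25,.12,.05]:
    a=th-np.radians(9.)
    w.append((U(-.092*np.sin(a),0,.05+.092*np.cos(a)+.007),R))
rows(w)
E
```

```text
t 4.78 pos [0.5256 0.1082 0.0861] yang -11.21 axis [-0.006 -0.001 -1.   ] F [-0.2 -0.9 -2. ] w 0.0346 q [-0.    0.65  1.78 -0.    0.72  0.19]
  d(mm) [ 0.7  1.2 -2.3] r [-0.34  0.14 -0.01]
  d(mm) [  0.6   8.1 -17.3] r [-0.34  0.14 -0.01]
  d(mm) [  0.6  18.8 -32.2] r [-0.34  0.14 -0.01]
  d(mm) [  0.6  32.3 -44.7] r [-0.34  0.14 -0.01]
  d(mm) [  0.5  47.9 -54.3] r [-0.34  0.14 -0.01]
  d(mm) [  0.5  65.2 -60.6] r [-0.34  0.14 -0.01]
  d(mm) [  0.5  78.8 -63. ] r [-0.34  0.14 -0.01]
  d(mm) [  0.5  90.7 -63.4] r [-0.34  0.14 -0.01]
  d(mm) [  0.5  97.2 -63. ] r [-0.34  0.14 -0.01]
```

View pics/d4z.png

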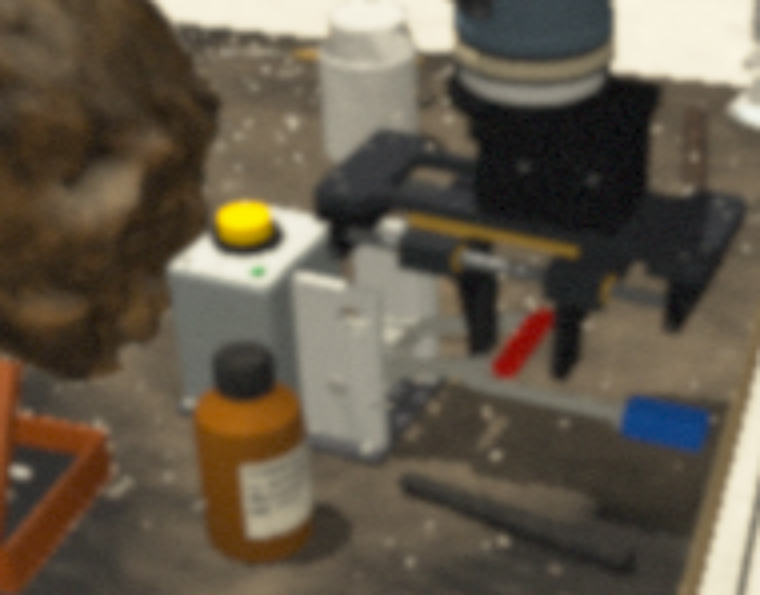

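>>> step_arm:
  targets:
    - {"dx":0.0006,"dy":0.001,"dz":-0.001,"rx":0,"ry":0,"rz":0}
    - {"dx":0.0006,"dy":0.001,"dz":-0.0015,"rx":0,"ry":0,"rz":0}
    - {"dx":0.0006,"dy":0.001,"dz":-0.0015,"rx":0,"ry":0,"rz":0}
    - {"dx":0.0006,"dy":0.001,"dz":-0.0015,"rx":0,"ry":0,"rz":0}
    - {"dx":0.0006,"dy":0.001,"dz":-0.0015,"rx":0,"ry":0,"rz":0}
  gripper: 0.0
  force: 12

```text
time: 5.4
position: [0.5292, 0.1083, 0.0887]
tool_rot: [0.773, 0.635, -0.001, 0.001]
ft_force: [5.6, -2.0, 0.4]
grip_width: 0.0134
```

```bash
cat > arc.py <<'E'
from plan import *
R=down(-11.2)
w=[]
for th in [1.38,1.2,1.0,.8,.6,.4,.25,.12,.05]:
    a=th-np.radians(9.)
    w.append((U(-.092*np.sin(a),0,.05+.092*np.cos(a)+.007),R))
rows(w)
E
python3 arc.py
```

```text
t 5.4 pos [0.5292 0.1083 0.0887] yang -11.21 axis [-0.    -0.001 -1.   ] F [ 5.6 -2.   0.4] w 0.0134 q [-0.    0.65  1.77 -0.    0.73  0.19]
  d(mm) [-0.2 -2.4  0.3] r [ 0.    0.09 -0.01]
  d(mm) [ -0.2   4.6 -14.7] r [ 0.    0.09 -0.01]
  d(mm) [ -0.3  15.4 -29.5] r [ 0.    0.09 -0.01]
  d(mm) [ -0.3  28.9 -41.9] r [ 0.    0.09 -0.01]
  d(mm) [ -0.3  44.7 -51.4] r [ 0.    0.09 -0.01]
  d(mm) [ -0.3  62.  -57.6] r [ 0.    0.09 -0.01]
  d(mm) [ -0.3  75.6 -59.9] r [ 0.    0.09 -0.01]
  d(mm) [ -0.3  87.5 -60.2] r [ 0.    0.09 -0.01]
  d(mm) [ -0.3  93.9 -59.8] r [ 0.    0.09 -0.01]
```

>>> step_arm:
  targets:
    - {"dx":0,"dy":0.007,"dz":-0.015,"rx":0,"ry":0,"rz":0}
    - {"dx":0,"dy":0.0175,"dz":-0.03,"rx":0,"ry":0,"rz":0}
    - {"dx":0,"dy":0.031,"dz":-0.0425,"rx":0,"ry":0,"rz":0}
    - {"dx":0,"dy":0.0465,"dz":-0.052,"rx":0,"ry":0,"rz":0}
    - {"dx":0,"dy":0.064,"dz":-0.058,"rx":0,"ry":0,"rz":0}

```text
time: 6.02
position: [0.5878, 0.0968, 0.1474]
tool_rot: [0.773, 0.635, -0.004, -0.003]
ft_force: [-2.3, -0.2, 1.8]
grip_width: 0.0135
```

```bash
python3 arc.py
```

```text
t 6.03 pos [0.5878 0.0968 0.1474] yang -11.19 axis [-0.01 -0.   -1.  ] F [-2.3 -0.2  1.8] w 0.0135 q [-0.02  0.61  1.59 -0.    0.96  0.17]
  d(mm) [ -0.2 -61.5  59.6] r [-0.55  0.13  0.01]
  d(mm) [ -0.2 -54.7  44.5] r [-0.55  0.13  0.01]
  d(mm) [ -0.2 -44.   29.6] r [-0.55  0.13  0.01]
  d(mm) [ -0.3 -30.6  17. ] r [-0.55  0.13  0.01]
  d(mm) [ -0.3 -15.    7.4] r [-0.55  0.13  0.01]
  d(mm) [-0.3  2.3  1. ] r [-0.55  0.13  0.01]
  d(mm) [-0.3 15.8 -1.4] r [-0.55  0.13  0.01]
  d(mm) [-0.3 27.8 -1.8] r [-0.55  0.13  0.01]
  d(mm) [-0.3 34.2 -1.4] r [-0.55  0.13  0.01]
```

>>> step_arm:
  targets:
    - {"dx":0,"dy":0.01,"dz":-0.001,"rx":0,"ry":0,"rz":0}
    - {"dx":0,"dy":0.018,"dz":-0.002,"rx":0,"ry":0,"rz":0}
    - {"dx":0,"dy":0.026,"dz":-0.002,"rx":0,"ry":0,"rz":0}
    - {"dx":0,"dy":0.034,"dz":-0.002,"rx":0,"ry":0,"rz":0}
    - {"dx":0,"dy":0.034,"dz":-0.002,"rx":0,"ry":0,"rz":0}

```text
time: 6.65
position: [0.6211, 0.0904, 0.1487]
tool_rot: [0.773, 0.635, -0.004, -0.003]
ft_force: [-0.5, 1.3, 2.6]
grip_width: 0.013
```

>>> step_arm:
  targets:
    - {"dx":0,"dy":0,"dz":0,"rx":0,"ry":0,"rz":0}
    - {"dx":0,"dy":0,"dz":0,"rx":0,"ry":0,"rz":0}
    - {"dx":0,"dy":0,"dz":0,"rx":0,"ry":0,"rz":0}
    - {"dx":0,"dy":0,"dz":0,"rx":0,"ry":0,"rz":0}
    - {"dx":0,"dy":0,"dz":0,"rx":0,"ry":0,"rz":0}
  gripper: 0.38

```text
time: 7.28
position: [0.6211, 0.0904, 0.1487]
tool_rot: [0.773, 0.635, -0.004, -0.003]
ft_force: [-0.6, 0.3, -0.4]
grip_width: 0.0329
```

```bash
python3 arc.py; python3 - <<'E'
from h import *
d=snap('side','d5.png')
cv2.imwrite('pics/d5z.png',cv2.resize(d['img'][120:290,140:330],None,fx=4,fy=3.5))
E
```

```text
t 7.28 pos [0.6211 0.0904 0.1487] yang -11.19 axis [-0.011  0.    -1.   ] F [-0.6  0.3 -0.4] w 0.0329 q [-0.03  0.65  1.5  -0.    1.01  0.16]
  d(mm) [ -0.3 -95.4  61.4] r [-0.6   0.12  0.01]
  d(mm) [ -0.3 -88.5  46.3] r [-0.6   0.12  0.01]
  d(mm) [ -0.3 -77.9  31.3] r [-0.6   0.12  0.01]
  d(mm) [ -0.4 -64.5  18.8] r [-0.6   0.12  0.01]
  d(mm) [ -0.4 -48.9   9.1] r [-0.6   0.12  0.01]
  d(mm) [ -0.4 -31.6   2.8] r [-0.6   0.12  0.01]
  d(mm) [ -0.4 -18.1   0.3] r [-0.6   0.12  0.01]
  d(mm) [-0.4 -6.1 -0.2] r [-0.6   0.12  0.01]
  d(mm) [-0.4  0.3  0.2] r [-0.6   0.12  0.01]
```

View pics/d5z.png

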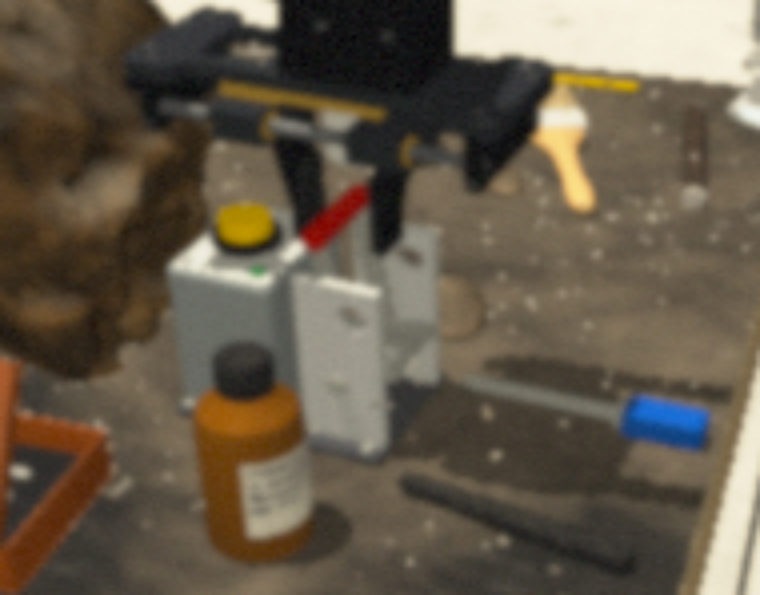

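>>> step_arm:
  targets:
    - {"dx":0,"dy":0,"dz":-0.02,"rx":0,"ry":0,"rz":0}
    - {"dx":0,"dy":0,"dz":-0.06,"rx":0,"ry":0,"rz":0}
    - {"dx":0,"dy":-0.03,"dz":-0.09,"rx":0,"ry":0,"rz":0}
    - {"dx":0,"dy":-0.08,"dz":-0.09,"rx":0,"ry":0,"rz":10}
    - {"dx":0,"dy":-0.12,"dz":-0.09,"rx":0,"ry":0,"rz":20}

```text
time: 7.95
position: [0.5027, 0.1139, 0.2406]
tool_rot: [0.873, 0.488, -0.004, -0.002]
ft_force: [-0.5, 0.2, 0.9]
grip_width: 0.0332
```

```bash
python3 - <<'E'
from plan import *
from m2 import *
c=snap('scene','s6.png');d=snap('side','d6.png')
rows([])
for c in (c,d):
    P=pts(c);V=c['depth']>0
    q=P[V&(P[...,2]>.3)&(P[...,1]>-.1)&(P[...,1]<.3)&(P[...,0]<.7)&(P[...,0]>-.2)]
    for x in np.arange(0,.65,.05):
        e=q[(q[:,0]>x)&(q[:,0]<x+.05)]
        if len(e)>3: print(round(x,2),len(e),'y',e[:,1].min().round(3),e[:,1].max().round(3),'z',e[:,2].min().round(3),e[:,2].max().round(3))
    m=masks(c['img'])['red'];q=P[(m>0)&(P[...,0]<.68)&(P[...,2]<.2)]
    if len(q):print('red',len(q),np.median(q,0))
    
E
```

```text
t 8.05 pos [0.499  0.1146 0.2399] yang -31.2 axis [-0.016  0.    -1.   ] F [0.3 0.4 0. ] w 0.0333 q [0.01 0.38 1.7  0.   1.07 0.55]
0.15 888 y 0.174 0.176 z 0.672 0.716
0.2 1862 y 0.151 0.269 z 0.706 0.819
0.25 19070 y 0.115 0.269 z 0.65 0.813
0.3 8018 y 0.064 0.166 z 0.561 0.765
0.35 4526 y 0.089 0.17 z 0.543 0.696
0.4 3933 y 0.059 0.195 z 0.3 0.629
0.45 5693 y 0.059 0.189 z 0.303 0.601
0.5 1708 y 0.06 0.176 z 0.306 0.575
red 3 [0.6287574  0.11376492 0.1457327 ]
0.35 7 y 0.133 0.137 z 0.318 0.335
0.4 1248 y 0.105 0.196 z 0.3 0.393
0.45 4024 y 0.093 0.189 z 0.3 0.489
0.5 2583 y 0.04 0.172 z 0.3 0.488
0.55 677 y 0.037 0.127 z 0.3 0.333
red 102 [0.6251445  0.09126313 0.14620534]
```

View pics/s6.png

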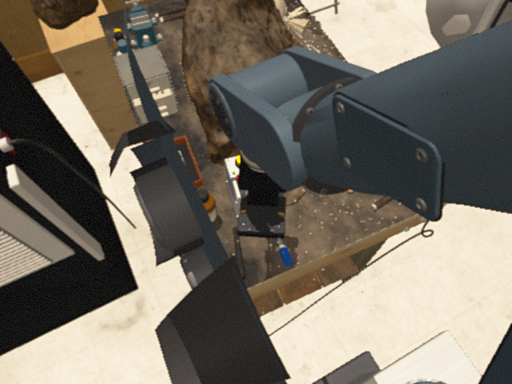

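View pics/d6.png

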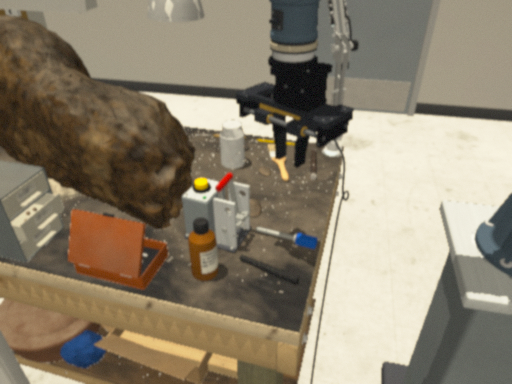

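```bash
python3 - <<'E'
from plan import *
R=down(-98.7)
rows([([.456,.081,z],R) for z in (.2,.1,.0215)])
E
```

```text
t 8.05 pos [0.499  0.1146 0.2399] yang -31.2 axis [-0.016  0.    -1.   ] F [0.3 0.4 0. ] w 0.0333 q [0.01 0.38 1.7  0.   1.07 0.55]
  d(mm) [-50.7 -18.8  40.6] r [-0.44  0.9  67.5 ]
  d(mm) [-49.8 -17.3 140.5] r [-0.44  0.9  67.5 ]
  d(mm) [-49.2 -16.2 219. ] r [-0.44  0.9  67.5 ]
```

>>> step_arm:
  targets:
    - {"dx":-0.02,"dy":-0.008,"dz":0.0,"rx":0,"ry":0,"rz":10}
    - {"dx":-0.035,"dy":-0.014,"dz":0.01,"rx":0,"ry":0,"rz":20}
    - {"dx":-0.05,"dy":-0.019,"dz":0.02,"rx":0,"ry":0.4,"rz":30}
    - {"dx":-0.05,"dy":-0.019,"dz":0.04,"rx":0,"ry":0.4,"rz":40}
    - {"dx":-0.05,"dy":-0.019,"dz":0.06,"rx":0,"ry":0.6,"rz":50}
  gripper: 0.55

```text
time: 8.68
position: [0.4572, 0.0812, 0.1804]
tool_rot: [0.997, 0.074, -0.002, -0.003]
ft_force: [-0.2, 0.3, -0.6]
grip_width: 0.0481
```

```bash
python3 - <<'E'
from plan import *
from m2 import *
R=down(-98.7)
rows([([.456,.081,z],R) for z in (.2,.1,.0215)])
c=snap('side','d7.png');P=pts(c);m=masks(c['img'])['blue'];q=P[(m>0)&(P[...,2]>.0165)&(P[...,0]<.6)]
if len(q): print(len(q),q.mean(0),cv2.minAreaRect((q[:,:2]*1000).astype(np.float32)))
c=snap('wrist','w7.png')
E
```

```text
t 8.68 pos [0.4572 0.0812 0.1804] yang -81.49 axis [-0.005  0.006 -1.   ] F [-0.2  0.3 -0.6] w 0.0481 q [-0.07  0.41  1.89  0.01  0.85  1.35]
  d(mm) [ -1.3  -0.1 -19.5] r [-0.33  0.31 17.21]
  d(mm) [-0.9  0.6 80.5] r [-0.33  0.31 17.21]
  d(mm) [ -0.6   1.1 158.9] r [-0.33  0.31 17.21]
116 [0.45531535 0.08199446 0.01965642] ((455.3592224121094, 80.75237274169922), (18.745092391967773, 39.87690734863281), 83.07943725585938)
```

View pics/w7.png

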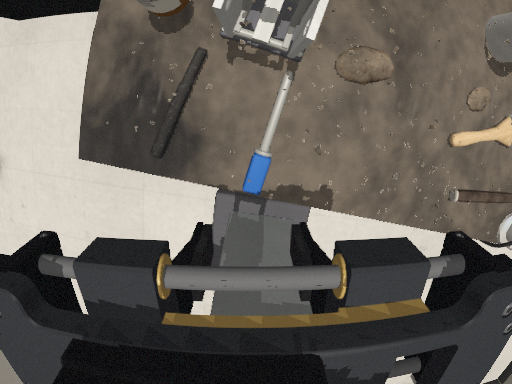

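View pics/d7.png

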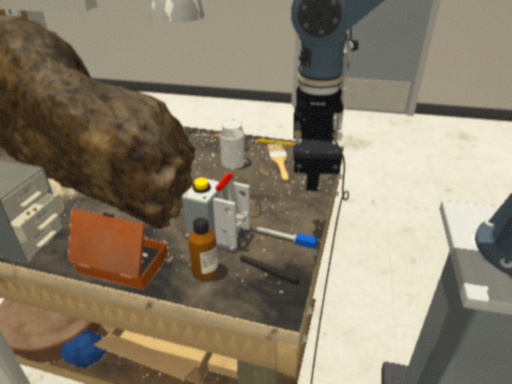

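The wrist view shows the pin lying free, with its grip at (258,172) and rod to (291,72). The marker is well to the left at (180,103). Descending.

>>> step_arm:
  targets:
    - {"dx":-0.001,"dy":0.0,"dz":0.03,"rx":-0.3,"ry":0.3,"rz":9}
    - {"dx":-0.001,"dy":0.0005,"dz":0.07,"rx":-0.3,"ry":0.3,"rz":17.2}
    - {"dx":-0.001,"dy":0.001,"dz":0.11,"rx":-0.3,"ry":0.3,"rz":17.2}
    - {"dx":-0.001,"dy":0.001,"dz":0.14,"rx":-0.3,"ry":0.3,"rz":17.2}
    - {"dx":-0.001,"dy":0.001,"dz":0.15,"rx":-0.3,"ry":0.3,"rz":17.2}

```text
time: 9.4
position: [0.4534, 0.0811, 0.0281]
tool_rot: [0.997, -0.071, -0.004, -0.0]
ft_force: [-0.2, -0.5, 0.5]
grip_width: 0.048
```

```bash
python3 - <<'E'
from plan import *
R=down(-98.7)
rows([([.456,.081,z],R) for z in (.0215,)])
c=snap('side','d8.png')
cv2.imwrite('pics/d8z.png',cv2.resize(c['img'][120:290,180:370],None,fx=4,fy=3.5))
E
```

```text
t 9.4 pos [0.4534 0.0811 0.0281] yang -98.2 axis [-0.007  0.001 -1.   ] F [-0.2 -0.5  0.5] w 0.048 q [-0.07  0.72  1.99  0.    0.45  1.65]
  d(mm) [ 2.6 -0.3  6.6] r [0.01 0.41 0.5 ]
```

View pics/d8z.png

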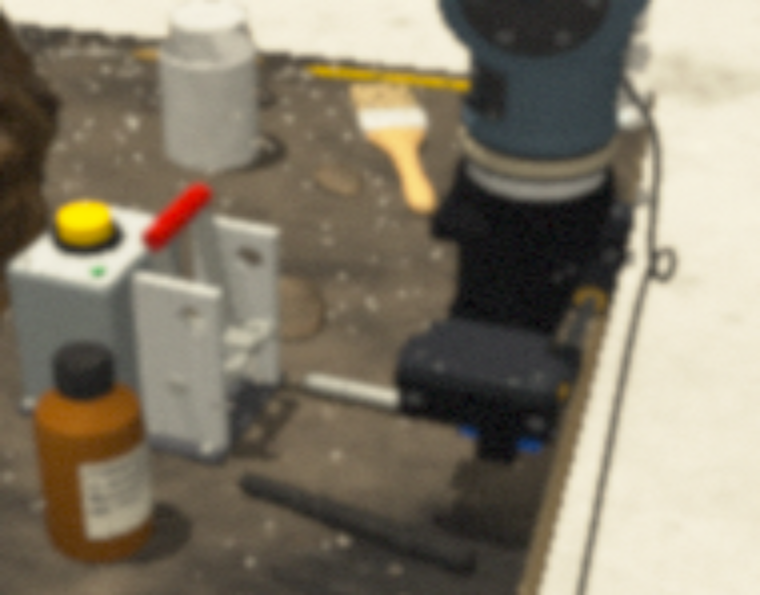

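>>> step_arm:
  targets:
    - {"dx":0.0025,"dy":0,"dz":0.003,"rx":0,"ry":0.4,"rz":0.5}
    - {"dx":0.0025,"dy":0,"dz":0.006,"rx":0,"ry":0.4,"rz":0.5}
    - {"dx":0.0025,"dy":0,"dz":0.0065,"rx":0,"ry":0.4,"rz":0.5}
    - {"dx":0.0025,"dy":0,"dz":0.0065,"rx":0,"ry":0.4,"rz":0.5}
    - {"dx":0.0025,"dy":0,"dz":0.0065,"rx":0,"ry":0.4,"rz":0.5}

```text
time: 10.07
position: [0.4558, 0.0807, 0.0217]
tool_rot: [0.997, -0.076, 0.0, 0.0]
ft_force: [0.3, 0.5, -0.4]
grip_width: 0.0475
```

>>> step_arm:
  targets:
    - {"dx":0,"dy":0,"dz":0,"rx":0,"ry":0,"rz":0}
    - {"dx":0,"dy":0,"dz":0,"rx":0,"ry":0,"rz":0}
    - {"dx":0,"dy":0,"dz":0,"rx":0,"ry":0,"rz":0}
    - {"dx":0,"dy":0,"dz":0,"rx":0,"ry":0,"rz":0}
    - {"dx":0,"dy":0,"dz":0,"rx":0,"ry":0,"rz":0}
  gripper: 0
  force: 35

```text
time: 10.7
position: [0.4558, 0.0807, 0.0217]
tool_rot: [0.997, -0.076, 0.0, 0.0]
ft_force: [0.1, -0.2, 0.3]
grip_width: 0.0195
```

```bash
python3 - <<'E'
from plan import *
rows([])
E
```

```text
t 10.7 pos [0.4558 0.0807 0.0217] yang -98.72 axis [ 0. -0. -1.] F [ 0.1 -0.2  0.3] w 0.0195 q [-0.07  0.73  1.99 -0.    0.42  1.66]
```

>>> step_arm:
  targets:
    - {"dx":0,"dy":0,"dz":-0.03,"rx":0,"ry":0,"rz":0}
    - {"dx":0,"dy":0.01,"dz":-0.07,"rx":0,"ry":0,"rz":0}
    - {"dx":0,"dy":0.02,"dz":-0.11,"rx":0,"ry":0,"rz":-10}
    - {"dx":0,"dy":0.03,"dz":-0.13,"rx":0,"ry":0,"rz":-20}
    - {"dx":0,"dy":0.03,"dz":-0.13,"rx":0,"ry":0,"rz":-30}

```text
time: 11.32
position: [0.4521, 0.0505, 0.1534]
tool_rot: [0.982, 0.187, 0.002, 0.001]
ft_force: [-0.1, 0.2, -1.4]
grip_width: 0.0194
```

```bash
python3 - <<'E'
from plan import *
from m2 import *
rows([(np.array([.456,.05,.15]),down(-11.2))])
def proj(c,X):
    x=c['R']@X+c['t'];return (c['K']@x/x[2])[:2]
ims=[]
for f in ('d7','side0','scene0'):
    c=load(f'pics/{f}.npz');im=cv2.resize(c['img'],None,fx=8,fy=8,interpolation=cv2.INTER_CUBIC)
    pp={}
    for k,X in dict(L=U(-.01,.036,.1),R=U(-.01,-.03,.1),Rc=U(-.024,-.03,.12),Lc=U(-.024,.036,.12),Lb=U(.022,.036,.12),Hb=U(.034,.04,.111),Hc=U(.094,.04,.111)).items():
        p=proj(c,X);pp[k]=p;cv2.circle(im,tuple(((p+.5)*8).astype(int)),3,(0,0,255),-1)
    p=pp['L'];x,y=((p+.5)*8).astype(int);ims.append(im[max(0,y-220):y+180,x-200:x+200])
cv2.imwrite('pics/eyes.png',cv2.resize(np.hstack([ims[0],ims[2]]),(800,400)))
E
```

```text
t 11.32 pos [0.4521 0.0505 0.1534] yang -68.44 axis [ 0.004 -0.001 -1.   ] F [-0.1  0.2 -1.4] w 0.0194 q [-0.14  0.45  1.94 -0.    0.75  1.06]
  d(mm) [3.4 1.9 3.4] r [  0.21  -0.12 -57.24]
```

View pics/eyes.png

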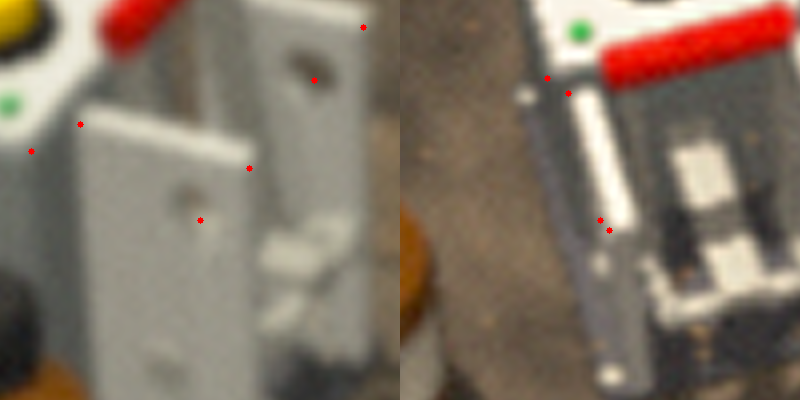

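>>> step_arm:
  targets:
    - {"dx":0.003,"dy":0.002,"dz":0,"rx":0,"ry":0,"rz":-10}
    - {"dx":0.003,"dy":0.002,"dz":0,"rx":0,"ry":0,"rz":-20}
    - {"dx":0.003,"dy":0.002,"dz":0,"rx":0,"ry":0,"rz":-30}
    - {"dx":0.003,"dy":0.002,"dz":0,"rx":0,"ry":0,"rz":-40}
    - {"dx":0.003,"dy":0.002,"dz":0,"rx":0,"ry":0,"rz":-50}

```text
time: 11.95
position: [0.4552, 0.0499, 0.1532]
tool_rot: [0.81, 0.587, 0.001, 0.001]
ft_force: [0.4, -0.2, -0.6]
grip_width: 0.0199
```

```bash
sed -i 's/O=np.array.*/O=np.array([.6132,.0915]);YAW=-11.2/' plan.py; python3 - <<'E'
from plan import *
R=down(-11.2)
print(U(-.01,-.155,.1117))
rows([([.52,-.05,.13],R),(U(-.01,-.162,.1117),R)])
E
```

```text
[ 0.57328412 -0.05860571  0.1117    ]
t 11.95 pos [0.4552 0.0499 0.1532] yang -18.11 axis [ 0.003 -0.001 -1.   ] F [ 0.4 -0.2 -0.6] w 0.0199 q [-0.14  0.45  1.93 -0.    0.75  0.18]
  d(mm) [-74.8  92.6  23.5] r [ 0.19 -0.01 -6.91]
  d(mm) [-73.3 146.7  42. ] r [ 0.19 -0.01 -6.91]
```

>>> step_arm:
  targets:
    - {"dx":-0.02,"dy":0.025,"dz":0,"rx":0,"ry":0,"rz":-6.9}
    - {"dx":-0.04,"dy":0.05,"dz":0,"rx":0.2,"ry":0,"rz":-6.9}
    - {"dx":-0.06,"dy":0.075,"dz":0.01,"rx":0.2,"ry":0,"rz":-6.9}
    - {"dx":-0.074,"dy":0.095,"dz":0.02,"rx":0.2,"ry":0,"rz":-6.9}
    - {"dx":-0.075,"dy":0.097,"dz":0.025,"rx":0.2,"ry":0,"rz":-6.9}

```text
time: 12.58
position: [0.5248, -0.0527, 0.1276]
tool_rot: [0.773, 0.634, 0.0, -0.0]
ft_force: [-0.3, 0.9, -0.4]
grip_width: 0.0195
```

```bash
python3 - <<'E'
from plan import *
R=down(-11.2)
rows([(U(-.01,-.162,.1117),R)])
c=snap('side','d9.png');c=snap('scene','s9.png');c=snap('wrist','w9.png')
E
```

```text
t 12.57 pos [ 0.5248 -0.0527  0.1276] yang -11.32 axis [-0.  0. -1.] F [-0.3  0.9 -0.4] w 0.0195 q [-0.31  0.57  1.78  0.    0.79 -0.11]
  d(mm) [-3.3 48.7 15.9] r [-0.02 -0.02 -0.12]
```

View pics/d9.png

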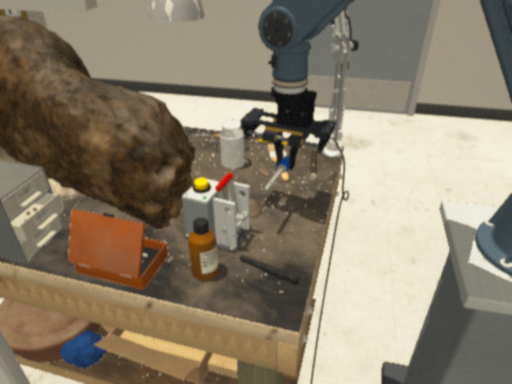

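View pics/s9.png

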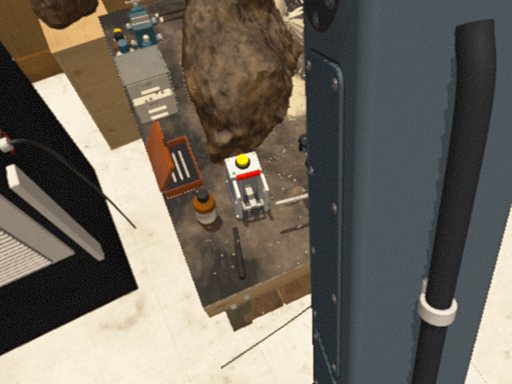

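View pics/w9.png

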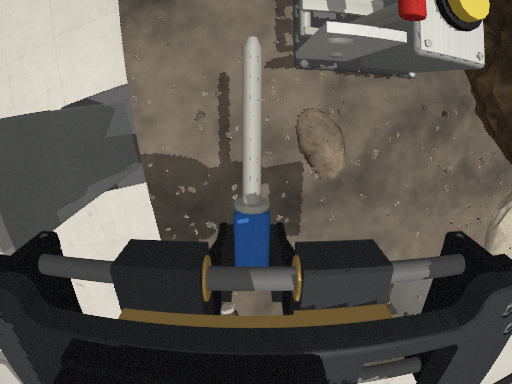

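>>> step_arm:
  targets:
    - {"dx":0,"dy":0.015,"dz":0.005,"rx":0,"ry":0,"rz":0}
    - {"dx":-0.002,"dy":0.03,"dz":0.01,"rx":0,"ry":0,"rz":0}
    - {"dx":-0.003,"dy":0.042,"dz":0.014,"rx":0,"ry":0,"rz":0}
    - {"dx":-0.0033,"dy":0.0487,"dz":0.016,"rx":0,"ry":0,"rz":-0.1}
    - {"dx":-0.0033,"dy":0.0487,"dz":0.016,"rx":0,"ry":0,"rz":-0.1}

```text
time: 13.35
position: [0.5702, -0.0634, 0.1114]
tool_rot: [0.772, 0.635, -0.001, -0.002]
ft_force: [-1.1, 0.1, -0.4]
grip_width: 0.0197
```

```bash
python3 - <<'E'
from plan import *
R=down(-11.2)
rows([(U(-.01,-.162,.1117),R)])
c=snap('side','d10.png');
cv2.imwrite('pics/d10z.png',cv2.resize(c['img'][150:250,180:320],None,fx=5.5,fy=5.5,interpolation=cv2.INTER_CUBIC))
c=snap('scene','s10.png')
cv2.imwrite('pics/s10z.png',cv2.resize(c['img'][140:240,200:340],None,fx=5.5,fy=5.5,interpolation=cv2.INTER_CUBIC))
c=snap('wrist','w10.png');print(c['K'],c['R'],c['t'])
cv2.imwrite('pics/w10z.png',cv2.resize(c['img'][0:280,130:400],None,fx=2.1,fy=2.1,interpolation=cv2.INTER_CUBIC))
E
```

```text
t 13.35 pos [ 0.5702 -0.0634  0.1114] yang -11.1 axis [-0.003  0.002 -1.   ] F [-1.1  0.1 -0.4] w 0.0197 q [-0.31  0.64  1.67  0.    0.84 -0.11]
  d(mm) [-1.7  2.1 -0.3] r [-0.2  -0.05  0.1 ]
[[297.31863964   0.         251.30922166]
 [  0.         297.31863964 187.97052867]
 [  0.           0.           1.        ]] [[ 0.98147461 -0.19154199 -0.00438699]
 [-0.18116385 -0.9352609   0.3040834 ]
 [-0.06234772 -0.29765537 -0.95263531]] [-0.57183968  0.04665729  0.28496229]
```

View pics/d10z.png

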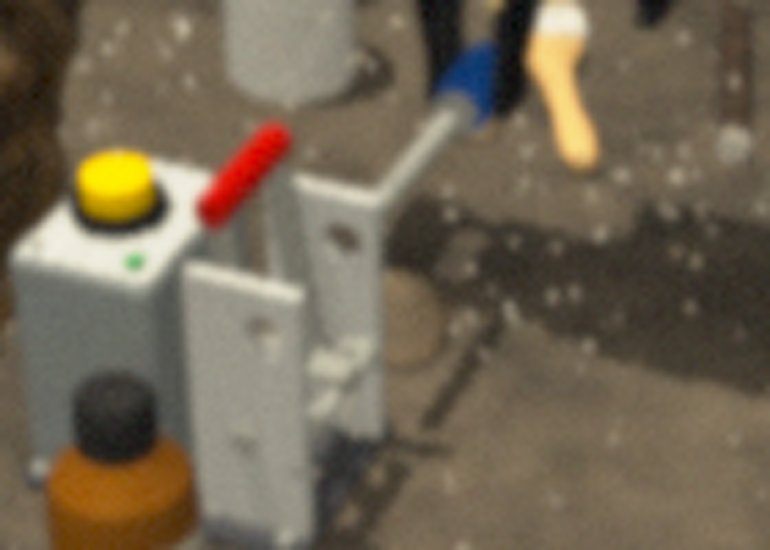

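View pics/s10z.png

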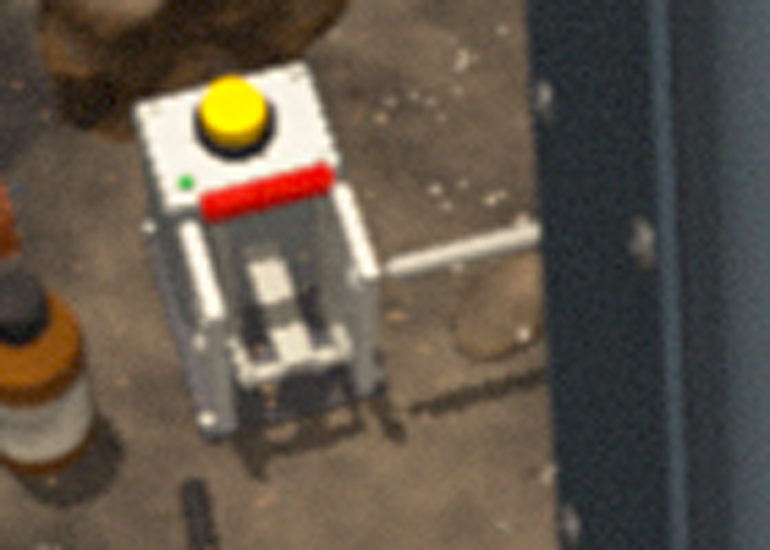

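View pics/w10z.png

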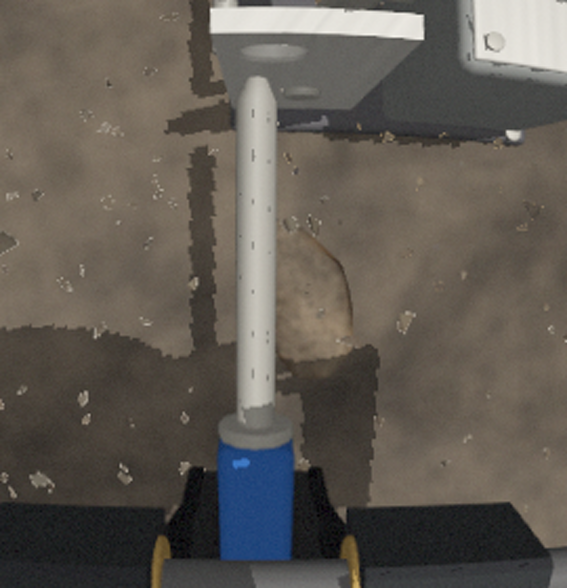

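```bash
python3 - <<'E'
from plan import *
from m2 import load
c=load('pics/w10.npz');K=c['K'];Cc=-c['R'].T@c['t'];print('cam',Cc)
def wray(u,v):
    x=(u-K[0,2]);y=(v-K[1,2]);r=np.hypot(x,y);th=r/K[0,0]
    d=np.array([x/r*np.sin(th),y/r*np.sin(th),np.cos(th)]);return c['R'].T@d,th
def wpt(u,v,depth):
    d,th=wray(u,v);return Cc+d*depth/np.cos(th)
def toU(X):
    a=np.radians(YAW);d=np.array(X[:2])-O;return np.array([np.cos(a)*d[0]+np.sin(a)*d[1],-np.sin(a)*d[0]+np.cos(a)*d[1],X[2]])*1000
crop=cv2.resize(c['img'][0:60,215:345],None,fx=6,fy=6,interpolation=cv2.INTER_CUBIC);cv2.imwrite('pics/w10c.png',crop)
D=c['depth']
for (u,v) in [(231,8),(331,13),(240,30),(290,40),(260,24),(260,20),(270,6),(300,8)]:
    if D[v,u]>0: print((u,v),D[v,u].round(3),toU(wpt(u,v,D[v,u])).round(1))
# eye ray with plane unit y=-36 
a=np.radians(YAW);n=np.array([-np.sin(a),np.cos(a),0]);p0=U(0,-.036,0)
for uv in[(260,24.3),(245,24),(275,24),(260,21),(260,29)]:
    d,_=wray(*uv);X=Cc+d*((p0-Cc)@n/(d@n));print(uv,toU(X).round(1))
# rod axis points: intersect horizontal plane z=.0997
for uv in[(251.5,36.5),(252,100),(252.5,190)]:
    d,_=wray(*uv);
    for z in(.0997,): X=Cc+d*((z-Cc[2])/d[2]);print('rod',uv,toU(X).round(1))
for v in(60,100,140,180):
    print('roddepth',[ (u,toU(wpt(u,v,D[v,u])).round(1)) for u in(247,252,257)])
E
```

```text
cam [0.5874655  0.01892598 0.25476878]
(231, 8) 0.116 [-20.9 -35.  120.1]
(331, 13) 0.153 [ 35.9 -22.3  76.3]
(240, 30) 0.147 [-18.2 -38.4  87.9]
(290, 40) 0.174 [ 12.7 -38.4  60.2]
(260, 24) 0.143 [ -7.3 -35.7  91.2]
(260, 20) 0.125 [ -7.8 -38.6 111.1]
(270, 6) 0.115 [ -3.6 -34.2 120.9]
(300, 8) 0.116 [ 10.1 -34.1 119.5]
(260, 24.3) [ -7.3 -36.   91.7]
(245, 24) [-15.3 -36.   92.3]
(275, 24) [  0.7 -36.   93.2]
(260, 21) [ -7.5 -36.   99.2]
(260, 29) [ -7.  -36.   79.9]
rod (251.5, 36.5) [-11.8 -44.7  99.7]
rod (252, 100) [-11.5 -78.2  99.7]
rod (252.5, 190) [ -11.  -126.9   99.7]
roddepth [(247, array([-14. , -57.7, 103. ])), (252, array([-11.5, -57.8, 103.9])), (257, array([ -9. , -57.7, 103.6]))]
roddepth [(247, array([-14. , -78.2, 102.5])), (252, array([-11.5, -78.2, 105.2])), (257, array([ -8.9, -78.2, 102.8]))]
roddepth [(247, array([-13.9, -98.6, 104. ])), (252, array([-11.4, -98.5, 104.6])), (257, array([ -8.8, -98.6, 103.8]))]
roddepth [(247, array([ -14. , -120. ,  103.6])), (252, array([ -11.3, -119.5,  105.5])), (257, array([  -8.7, -120.4,  102.3]))]
```

View pics/w10c.png

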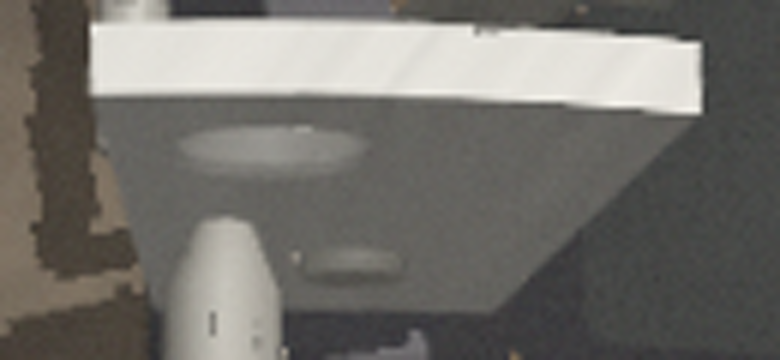

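```bash
cat > wr.py <<'E'
from plan import *
from m2 import load
class W:
    def __init__(s,f):
        s.c=load(f);s.K=s.c['K'];s.C=-s.c['R'].T@s.c['t']
    def ray(s,u,v):
        K=s.K;x=(u-K[0,2]);y=(v-K[1,2]);r=np.hypot(x,y);th=r/K[0,0]
        d=np.array([x/r*np.sin(th),y/r*np.sin(th),np.cos(th)]);return s.c['R'].T@d,th
    def z(s,u,v,z):
        d,_=s.ray(u,v);return s.C+d*((z-s.C[2])/d[2])
    def y(s,u,v,yu):
        a=np.radians(YAW);n=np.array([-np.sin(a),np.cos(a),0]);d,_=s.ray(u,v);return s.C+d*((U(0,yu,0)-s.C)@n/(d@n))
def toU(X):
    a=np.radians(YAW);d=np.array(X[:2])-O;return np.array([np.cos(a)*d[0]+np.sin(a)*d[1],-np.sin(a)*d[0]+np.cos(a)*d[1],X[2]])*1000
E
python3 - <<'E'
from wr import *
w=W('pics/w10.npz')
cr=lambda x,y:((x+.5)/6-.5+215,(y+.5)/6-.5)
for n,p in dict(fo=(90,97),bo=(703,112),fi=(90,22),bi=(703,42)).items(): print(n,toU(w.z(*cr(*p),.12)).round(1))
for yy in(-.036,-.038): 
  for n,p in dict(l=(178,147),r=(368,147),top=(273,123),bot=(273,180)).items(): print(yy,n,toU(w.y(*cr(*p),yy)).round(1))
E
```

```text
fo [-21.5 -38.7 120. ]
bo [ 24.7 -38.1 120. ]
fi [-21.6 -32.5 120. ]
bi [ 24.8 -32.2 120. ]
-0.036 l [-15.8 -36.   92.1]
-0.036 r [  1.2 -36.   93. ]
-0.036 top [ -7.5 -36.  101.1]
-0.036 bot [ -6.9 -36.   78.3]
-0.038 l [-15.5 -38.  100.2]
-0.038 r [  0.5 -38.  101.1]
-0.038 top [ -7.7 -38.  108.8]
-0.038 bot [ -7.1 -38.   87.1]
```

```bash
sed -i 's/O=np.array.*/O=np.array([.6149,.0890]);YAW=-11.1/' plan.py; python3 - <<'E'
from wr import *
R=down(-11.1)
print(toU(telemetry.get_obs()['position']))
rows([(U(-.0103,y,.1118),R) for y in(-.159,-.150,-.140,-.12,-.1,-.08,-.063)])
E
```

```text
[ -15.55237199 -158.04094393  111.64958832]
t 13.5 pos [ 0.5692 -0.0631  0.1116] yang -11.1 axis [-0.004  0.002 -1.   ] F [-0.  -0.2  0. ] w 0.0196 q [-0.31  0.64  1.67  0.    0.84 -0.11]
  d(mm) [-1.   5.3 -0.2] r [-0.24 -0.06  0.  ]
  d(mm) [ 8.   5.3 -0.2] r [-0.24 -0.06  0.  ]
  d(mm) [18.   5.3 -0.2] r [-0.24 -0.06  0.  ]
  d(mm) [38.   5.3 -0.1] r [-0.24 -0.06  0.  ]
  d(mm) [58.   5.3 -0.1] r [-0.24 -0.06  0.  ]
  d(mm) [78.   5.3 -0.1] r [-0.24 -0.06  0.  ]
  d(mm) [95.   5.3 -0.1] r [-0.24 -0.06  0.  ]
```

>>> step_arm:
  targets:
    - {"dx":0,"dy":0.002,"dz":0,"rx":-0.2,"ry":0,"rz":0}
    - {"dx":0,"dy":0.0042,"dz":0,"rx":-0.2,"ry":0,"rz":0}
    - {"dx":0,"dy":0.0042,"dz":0,"rx":-0.2,"ry":0,"rz":0}
    - {"dx":0,"dy":0.0042,"dz":0,"rx":-0.2,"ry":0,"rz":0}
    - {"dx":0,"dy":0.0042,"dz":0,"rx":-0.2,"ry":0,"rz":0}

```text
time: 14.12
position: [0.5733, -0.0639, 0.1116]
tool_rot: [0.772, 0.635, 0.0, -0.001]
ft_force: [-0.4, -0.5, -1.1]
grip_width: 0.0195
```

```bash
python3 - <<'E'
from wr import *
c=snap('wrist','w11.png')
cv2.imwrite('pics/w11c.png',cv2.resize(c['img'][0:60,215:345],None,fx=6,fy=6,interpolation=cv2.INTER_CUBIC))
rows([])
c=snap('side','d11.png');
cv2.imwrite('pics/d11z.png',cv2.resize(c['img'][150:250,180:320],None,fx=5.5,fy=5.5,interpolation=cv2.INTER_CUBIC))
w=W('pics/w11.npz')
for v in(80,190): print([toU(w.z(u,v,.1)) for u in(252,)])
E
```

```text
t 14.18 pos [ 0.5733 -0.0639  0.1116] yang -11.1 axis [-0.001  0.001 -1.   ] F [-0.2 -0.7 -0.1] w 0.0197 q [-0.31  0.64  1.66  0.    0.84 -0.11]
[array([ -9.68487901, -65.6301556 , 100.        ])]
[array([  -9.60011665, -124.61804287,  100.        ])]
```

View pics/w11c.png

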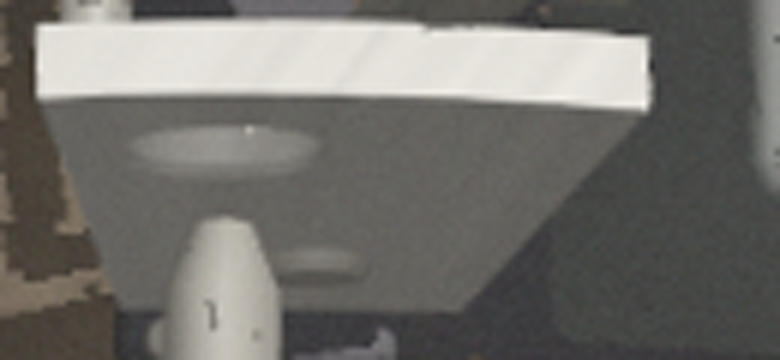

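View pics/d11z.png

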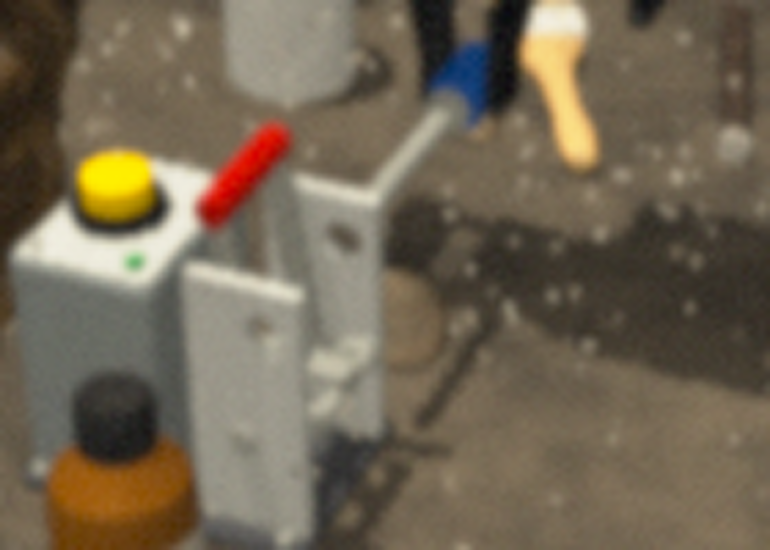

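>>> step_arm:
  targets:
    - {"dx":0.005,"dy":0,"dz":0,"rx":0,"ry":0,"rz":0}
    - {"dx":0.01,"dy":0,"dz":0,"rx":0,"ry":0,"rz":0}
    - {"dx":0.015,"dy":0,"dz":0,"rx":0,"ry":0,"rz":0}
    - {"dx":0.02,"dy":0,"dz":0,"rx":0,"ry":0,"rz":0}
    - {"dx":0.025,"dy":0,"dz":0,"rx":0,"ry":0,"rz":0}

```text
time: 14.85
position: [0.5782, -0.0389, 0.1116]
tool_rot: [0.772, 0.635, 0.0, -0.001]
ft_force: [-0.4, -0.6, -1.9]
grip_width: 0.0201
```

```bash
python3 - <<'E'
from wr import *
rows([]);print(toU(telemetry.get_obs()['position']))
c=snap('wrist','w12.png')
cv2.imwrite('pics/w12c.png',cv2.resize(c['img'][0:60,215:345],None,fx=6,fy=6,interpolation=cv2.INTER_CUBIC))
c=snap('side','d12.png');
cv2.imwrite('pics/d12z.png',cv2.resize(c['img'][150:250,180:320],None,fx=5.5,fy=5.5,interpolation=cv2.INTER_CUBIC))
E
```

```text
t 14.85 pos [ 0.5782 -0.0389  0.1116] yang -11.09 axis [-0.001  0.001 -1.   ] F [-0.4 -0.6 -1.9] w 0.0201 q [-0.26  0.64  1.66  0.    0.84 -0.07]
[ -11.43068526 -132.5906825   111.63238051]
```

View pics/w12c.png

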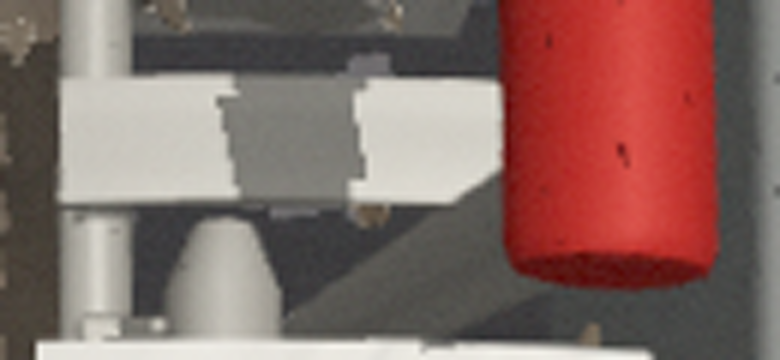

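View pics/d12z.png

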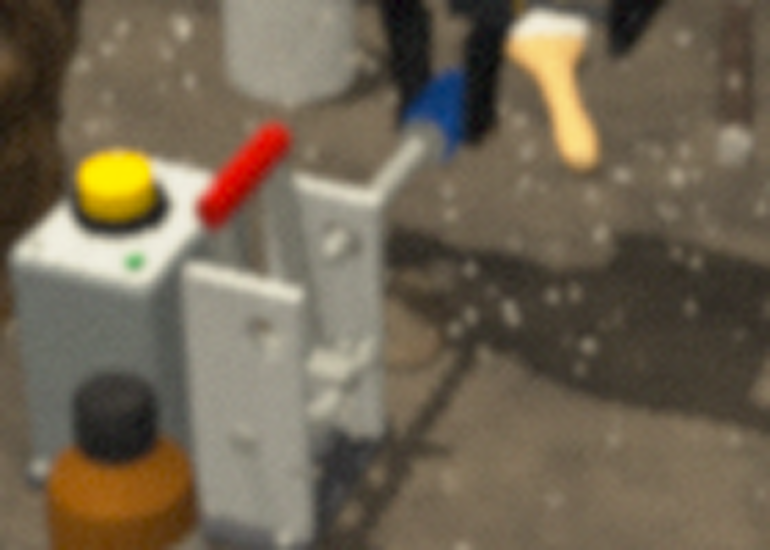

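The tip is through the right eye with no contact force. Advancing.

>>> step_arm:
  targets:
    - {"dx":0.009,"dy":0,"dz":0,"rx":0,"ry":0,"rz":0}
    - {"dx":0.018,"dy":0,"dz":0,"rx":0,"ry":0,"rz":0}
    - {"dx":0.027,"dy":0,"dz":0,"rx":0,"ry":0,"rz":0}
    - {"dx":0.036,"dy":0,"dz":0,"rx":0,"ry":0,"rz":0}
    - {"dx":0.042,"dy":0,"dz":0,"rx":0,"ry":0,"rz":0}

```text
time: 15.58
position: [0.5863, 0.0033, 0.1117]
tool_rot: [0.772, 0.636, 0.0, -0.001]
ft_force: [-0.2, 0.4, -0.2]
grip_width: 0.0199
```

```bash
python3 - <<'E'
from wr import *
rows([]);print(toU(telemetry.get_obs()['position']))
c=snap('wrist','w13.png')
cv2.imwrite('pics/w13c.png',cv2.resize(c['img'][0:120,195:345],None,fx=5,fy=5,interpolation=cv2.INTER_CUBIC))
c=snap('side','d13.png');
cv2.imwrite('pics/d13z.png',cv2.resize(c['img'][150:250,180:320],None,fx=5.5,fy=5.5,interpolation=cv2.INTER_CUBIC))
E
```

```text
t 15.57 pos [0.5863 0.0033 0.1117] yang -11.02 axis [-0.001  0.001 -1.   ] F [-0.2  0.4 -0.2] w 0.0199 q [-0.19  0.65  1.64  0.    0.85  0.01]
[-11.5749489  -89.62708691 111.66316245]
```

View pics/w13c.png

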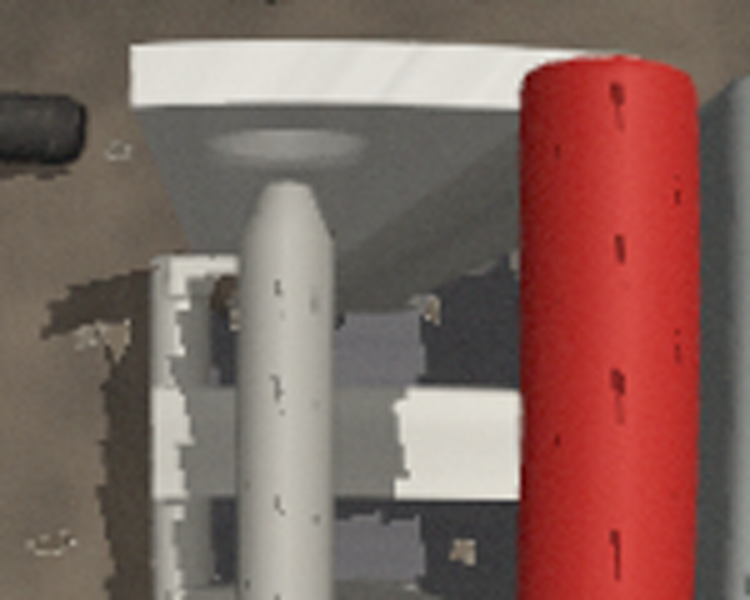

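View pics/d13z.png

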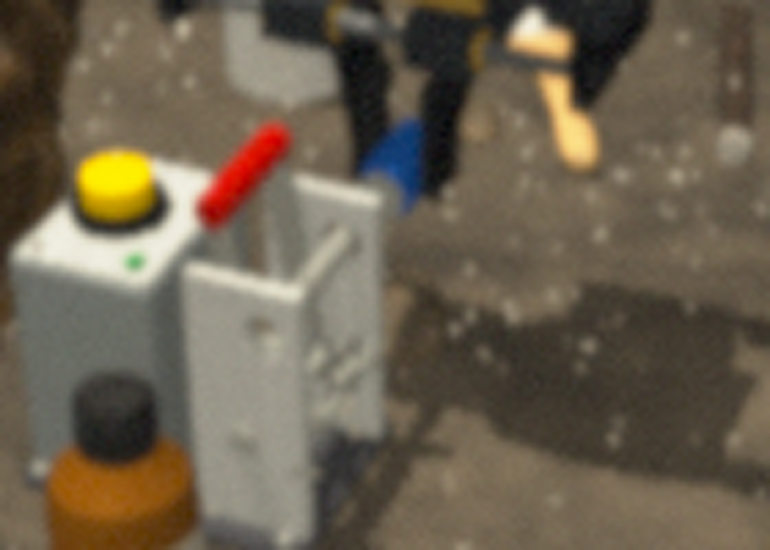

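```bash
python3 - <<'E'
from wr import *
from h import pts
for f in('scene0','side0','d13'):
    c=load(f'pics/{f}.npz');P=pts(c);V=c['depth']>0
    h=cv2.cvtColor(c['img'],cv2.COLOR_BGR2HSV)
    a=V&(P[...,2]>.03)&(P[...,2]<.14)&(np.hypot(P[...,0]-.60,P[...,1]-.19)<.07)
    q=np.array([toU(p) for p in P[a]])
    q=q[(q[:,1]>40)]
    for z0,z1 in((30,60),(60,90),(90,105),(105,130)):
        e=q[(q[:,2]>z0)&(q[:,2]<z1)]
        if len(e):print(f,z0,len(e),e.min(0).round(0),e.max(0).round(0))
E
```

```text
scene0 30 116 [-36.  42.  30.] [ 14. 139.  60.]
scene0 60 183 [-25.  86.  60.] [ 19. 138.  90.]
scene0 90 150 [-24.  90.  90.] [ 15. 135. 104.]
scene0 105 144 [-12.  96. 106.] [ 15. 125. 125.]
side0 30 343 [-32.  40.  30.] [ 25. 143.  60.]
side0 60 377 [-21.  89.  60.] [ 31. 142.  90.]
side0 90 277 [-19.  92.  90.] [ 29. 137. 105.]
side0 105 234 [ -8.  99. 105.] [ 21. 127. 126.]
d13 30 347 [-33.  40.  30.] [ 24. 142.  60.]
d13 60 378 [-22.  97.  60.] [ 26. 141.  90.]
d13 90 281 [-20.  90.  90.] [ 27. 137. 105.]
d13 105 231 [ -9.  98. 105.] [ 17. 126. 126.]
```

View pics/w13.png

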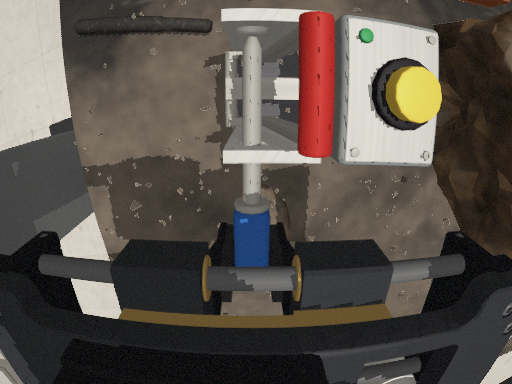

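The wrist view shows the rod aimed at the left eye (eye 252,28; tip 252,40). The bottle is 34 mm beyond where the tip will end.

>>> step_arm:
  targets:
    - {"dx":0.006,"dy":0,"dz":0,"rx":0,"ry":0,"rz":0}
    - {"dx":0.012,"dy":0,"dz":0,"rx":0,"ry":0,"rz":0}
    - {"dx":0.018,"dy":0,"dz":0,"rx":0,"ry":0,"rz":0}
    - {"dx":0.022,"dy":0,"dz":0,"rx":0,"ry":0,"rz":0}
    - {"dx":0.024,"dy":0,"dz":0,"rx":0,"ry":0,"rz":0}

```text
time: 16.3
position: [0.5909, 0.0271, 0.1117]
tool_rot: [0.772, 0.636, 0.0, -0.001]
ft_force: [0.2, -0.4, -0.5]
grip_width: 0.0196
```

>>> step_arm:
  targets:
    - {"dx":0.001,"dy":0,"dz":0,"rx":0,"ry":0,"rz":0}
    - {"dx":0.002,"dy":0,"dz":0,"rx":0,"ry":0,"rz":0}
    - {"dx":0.003,"dy":0,"dz":0,"rx":0,"ry":0,"rz":0}
    - {"dx":0.003,"dy":0,"dz":0,"rx":0,"ry":0,"rz":0}
    - {"dx":0.003,"dy":0,"dz":0,"rx":0,"ry":0,"rz":0}

```text
time: 16.92
position: [0.5913, 0.029, 0.1117]
tool_rot: [0.771, 0.636, -0.001, -0.0]
ft_force: [-1.6, -5.5, -0.1]
grip_width: 0.0199
```

```bash
python3 - <<'E'
from wr import *
rows([]);print(toU(telemetry.get_obs()['position']))
c=snap('wrist','w14.png')
E
```

```text
t 16.93 pos [0.5913 0.029  0.1117] yang -10.96 axis [-0.001 -0.    -1.   ] F [-1.6 -5.5 -0.1] w 0.0199 q [-0.14  0.66  1.62 -0.    0.86  0.05]
[-11.65172598 -63.43169247 111.71323311]
```

View pics/w14.png

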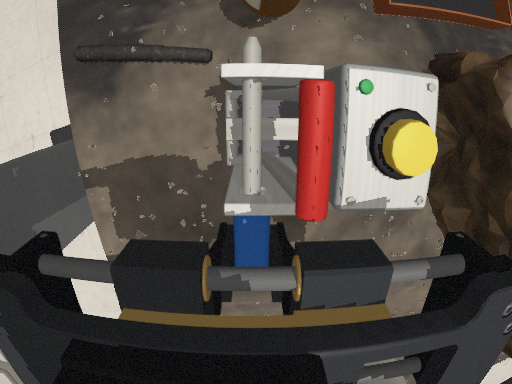

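>>> step_arm:
  targets:
    - {"dx":0.001,"dy":0,"dz":0,"rx":0,"ry":0,"rz":0}
    - {"dx":0.002,"dy":0,"dz":0,"rx":0,"ry":0,"rz":0}
    - {"dx":0.002,"dy":0,"dz":0.001,"rx":0,"ry":0,"rz":0}
    - {"dx":0.002,"dy":0,"dz":0.002,"rx":0,"ry":0,"rz":0}
    - {"dx":0.002,"dy":0,"dz":0.003,"rx":0,"ry":0,"rz":0}

```text
time: 17.6
position: [0.5917, 0.029, 0.1094]
tool_rot: [0.771, 0.637, -0.001, 0.001]
ft_force: [-1.8, -7.9, 3.6]
grip_width: 0.0198
```

```bash
python3 - <<'E'
from wr import *
rows([]);print(toU(telemetry.get_obs()['position']))
E
```

```text
t 17.6 pos [0.5917 0.029  0.1094] yang -10.92 axis [-0.001 -0.003 -1.   ] F [-1.8 -7.9  3.6] w 0.0198 q [-0.14  0.66  1.62 -0.    0.86  0.06]
[-11.1747661  -63.31181055 109.43716038]
```

Collar is on the plate (8 N, no further travel) and the rod now rests in the eyes. I release gently.

>>> step_arm:
  targets:
    - {"dx":0,"dy":0,"dz":0,"rx":0,"ry":0,"rz":0}
    - {"dx":0,"dy":0,"dz":0,"rx":0,"ry":0,"rz":0}
    - {"dx":0,"dy":0,"dz":0,"rx":0,"ry":0,"rz":0}
    - {"dx":0,"dy":0,"dz":0,"rx":0,"ry":0,"rz":0}
    - {"dx":0,"dy":0,"dz":0,"rx":0,"ry":0,"rz":0}
  gripper: 0.5

```text
time: 18.23
position: [0.5917, 0.0292, 0.1094]
tool_rot: [0.771, 0.637, -0.001, 0.001]
ft_force: [-0.6, 0.0, -0.4]
grip_width: 0.0431
```

```bash
python3 - <<'E'
from wr import *
rows([]);
c=snap('wrist','w15.png')
E
```

```text
t 18.23 pos [0.5917 0.0292 0.1094] yang -10.91 axis [-0.001 -0.003 -1.   ] F [-0.6  0.  -0.4] w 0.0431 q [-0.14  0.66  1.62 -0.    0.86  0.06]
```

View pics/w15.png

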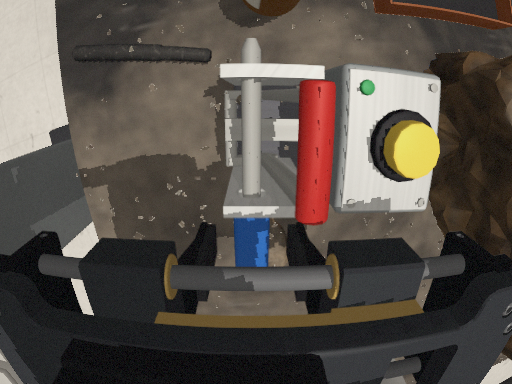

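>>> step_arm:
  targets:
    - {"dx":0,"dy":0,"dz":-0.02,"rx":0,"ry":0,"rz":0}
    - {"dx":0,"dy":0,"dz":-0.05,"rx":0,"ry":0,"rz":0}
    - {"dx":0,"dy":0,"dz":-0.09,"rx":0,"ry":0,"rz":0}
    - {"dx":0,"dy":0,"dz":-0.13,"rx":0,"ry":0,"rz":0}
    - {"dx":0,"dy":-0.03,"dz":-0.15,"rx":0,"ry":0,"rz":0}

```text
time: 18.9
position: [0.5651, 0.0347, 0.2621]
tool_rot: [0.771, 0.636, 0.001, 0.003]
ft_force: [-0.5, -0.3, -0.4]
grip_width: 0.0431
```

>>> step_arm:
  targets:
    - {"dx":0,"dy":-0.03,"dz":-0.01,"rx":0,"ry":0,"rz":0}
    - {"dx":0,"dy":-0.06,"dz":-0.02,"rx":0,"ry":0,"rz":0}
    - {"dx":0,"dy":-0.08,"dz":-0.02,"rx":0,"ry":0,"rz":0}
    - {"dx":0,"dy":-0.08,"dz":-0.02,"rx":0,"ry":0,"rz":0}
    - {"dx":0,"dy":-0.08,"dz":-0.02,"rx":0,"ry":0,"rz":0}

```text
time: 19.52
position: [0.4875, 0.0498, 0.2817]
tool_rot: [0.771, 0.636, 0.002, 0.004]
ft_force: [0.7, 0.9, -0.5]
grip_width: 0.0436
```

```bash
python3 - <<'E'
from wr import *
from m2 import masks,pts
rows([])
c=snap('wrist','w16.png')
cv2.imwrite('pics/w16z.png',cv2.resize(c['img'][0:230,130:512],None,fx=2,fy=2,interpolation=cv2.INTER_CUBIC))
c=snap('side','d16.png');
cv2.imwrite('pics/d16z.png',cv2.resize(c['img'][150:300,180:330],None,fx=5,fy=4,interpolation=cv2.INTER_CUBIC))
P=pts(c)
for k in('red','blue','yellow'):
    m=masks(c['img'])[k]; q=P[(m>0)&(P[...,0]<.72)&(P[...,2]>0)]
    print(k,np.median(q,0).round(4))
E
```

```text
t 19.52 pos [0.4875 0.0498 0.2817] yang -10.95 axis [ 0.007 -0.004 -1.   ] F [ 0.7  0.9 -0.5] w 0.0436 q [-0.12  0.29  1.72 -0.    1.13  0.07]
red [0.6255 0.0928 0.1467]
blue [0.5836 0.0264 0.1025]
yellow [0.6762 0.0813 0.1277]
```

View pics/w16z.png

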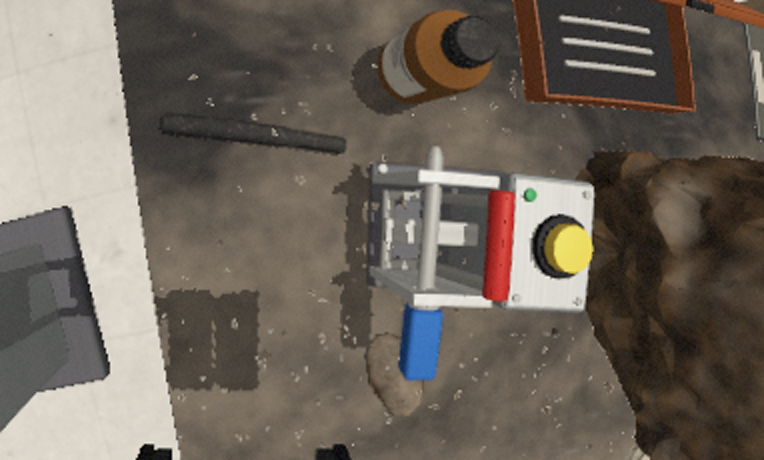

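View pics/d16z.png

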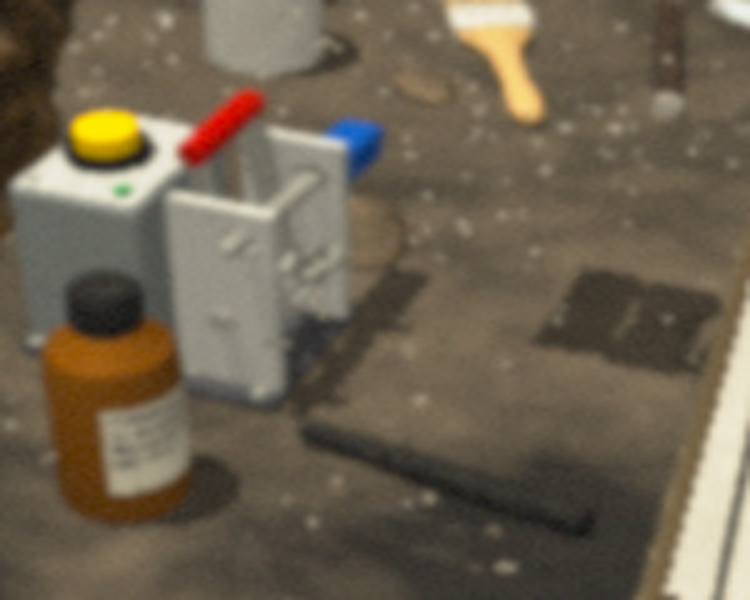

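```bash
python3 - <<'E'
from wr import *
c=load('pics/w16.npz')
cv2.imwrite('pics/w16y.png',cv2.resize(c['img'][130:200,305:395],None,fx=8,fy=8,interpolation=cv2.INTER_CUBIC))
E
```

```text
(no output)
```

View pics/w16y.png

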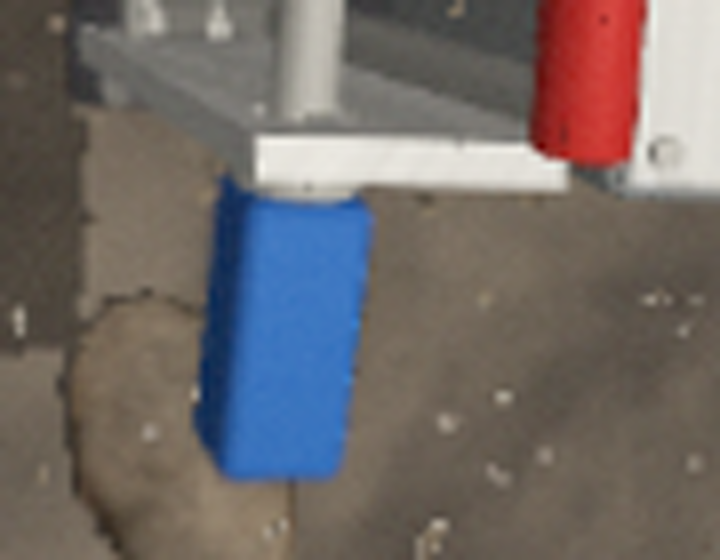

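The close-up shows the collar flush with the right plate. The lever is set, the rod passes through both eyes and the bystanders look untouched. Handing in.

```bash
python3 - <<'E'
from h import *
print(robot.hand_in())
E
```

```text
the job is handed in; nothing more can be done
None
```

The trip test is done and handed in at about 19.6 s, inside the 72 s limit. No verdict was reported.

- **Trip:** I pressed the yellow button fully down (about 9 N at the wrist, fingertips at the full-down height) and let go. The side camera showed the lever dropped.
- **Reset:** I gripped the red bar, lifted the lever along its arc and released it. Its bar came back to the starting set position to within about 1 mm.
- **Lock:** The bottle stood on the left, so I pushed the pin in from the right, through both eyes. The collar stopped on the plate at about 8 N, and I then released the pin and backed away.
- **Last checks:** The collar looks flush with the right plate, though the top of that plate hides part of it in the picture. The rod sticks out past the left plate, the lever is set and the robot touches nothing. The bottle, flake and marker look unmoved, judged by eye rather than measured.
- **Disagreement:** The scene and side cameras placed the unit about 3 mm from where the wrist camera saw it. I used the wrist camera for the insertion, and the pin went through both eyes without side contact.

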